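# Trial-fit a taper arbor and drive it out with the drift

### The arm

A 6-joint arm with a two-finger parallel gripper is mounted at the origin on a cart in front of the work surface, level with it; the furniture and walls round the work are solid. World frame = base frame: x ahead of the robot, y to its left, z up, the work surface at z = 0. Lengths are in m, angles in rad, forces in N, time in s.
With the tool pointing down it reaches from about 0.325 to 0.775 m from the base axis. Payload 5.5 kg.
Tool frame: the origin (TCP) lies midway between the tips of the shut fingers; the grasp point (between the pads) lies 19 mm behind it (manip.grasp_offset is the z of the grasp point in the tool frame, in m); z points along the fingers, y is the line along which they close (so a half turn about z gives the same grasp; the last joint's range is limited). The gripper opens to 88 mm and grips with 3 to 60 N. Pads are 20 mm wide; open, the fingers measure 115 mm over their backs; the gripper's body (75 mm by 178 mm) begins 61 mm behind the grasp point.
Start: joints at [1.235, 0.091, 1.231, -0, 1.82, -0.057], TCP at [0.165, 0.577, 0.223] pointing down, gripper open.
Joint ranges: [-2.87, 2.87], [-0.86, 2.18], [0.17, 2.46], [-1.51, 4.65], [0.06, 2.69], [-2.65, 2.65]. Speed limits (rad/s): [2.57, 2.57, 3.01, 3.14, 3.14, 3.14].

### API

Orientations are given as a unit quaternion [x, y, z, w].
In Python, from workcell import state, cams, manip gives the robot as it stands. The module is installed in compiled form; this text tells all that it offers.
- The arm moves only by the tool apply_moves, never from a script. Its argument "rows" is a list of rows, each a list of 7 numbers: the shift along the tool's x, y, z in mm, then the turn, a rotation vector about the tool's x, y, z in degrees, then the finger opening in mm, from 0 to 87.8. In form: [[dx, dy, dz, rx, ry, rz, grip], ...]. A call has 1 to 20 rows; each row is the pose to reach, as a shift and turn from the pose commanded when the call began, along the tool's axes at that moment; what a row does not reach only later rows make up. A row lasts 1/12 s, in which the tool goes at most 41.7 mm and 7.16 degrees, less where a joint would pass 70% of its speed; a pose out of reach is approached as far as the arm can. A call with a gripper value outside its range is refused whole. The fingers move at their own pace and stop on an object; "grip_force" is the grip in N (left out, the last holds). Time passes only in rows, so rows that repeat a pose let the fingers close. It gives the time, the measured TCP pose, the force, the opening and the grip force at its end, in the units of the state.
- state(): the state, without advancing time (a new reading comes with each control period).
- cams.get_image(name): name is "scene" or "top"; returns (picture, depth): 480x640x3 uint8, red, green, blue; 480x640 float32, m along the optical axis (not along the pixel's ray), 0 where there is no reading.
- cams.calibration(name): a dict with "fx", "fy", "cx", "cy" (pixels), "k1" (the pictures are not rectified: a ray, as slopes to the right and down, at radius r is drawn at 1 + k1 r^2 times it, then the intrinsics apply), "R" (3x3) and "t" (3): a world point X has camera coordinates R X + t. Camera axes: x right, y down, z forward; pixel columns grow to the right and rows downward; lengths in m; the calibration is good to about 2 mm. A picture is of the moment at which its call begins. calibration takes no time and is no camera call.
- manip.sign_off(): hands the job in; it is judged then, once.
Trained networks look in the newest picture that a camera, given by its name, has taken for a name from the list of things; names that differ only in an ending like _2 or _b are one class to them, and where a whole thing is asked for, a point or a joint stands for the part that bears it (a point fixed in the world has none). Each returns a list of dicts, best first, with "p" (0 to 1); they miss things now and then, are a little off and sometimes report something else, mostly with a low value. They report only what shows in the picture. A call takes as long as a camera call. They do not tell look-alikes from the thing itself.
- cams.boxes_of(camera, name): "centre" ([x, y, z] in m, in world coordinates, good to about 4 mm: the middle of the surface that is visible of it).
- cams.cut_out(camera, name): "mask" (480x640 bool, what is visible of it).
- cams.spot_point(camera, name): "centre" ([x, y, z] in m, in world coordinates, good to about 4 mm: a listed point, or the origin of a listed thing).
The state is a dict: "clock": time; "joints": joint angles; "dq": joint speeds; "tau": joint torques, N m; "eef_pos": TCP position; "ee_rot": TCP orientation; "wrist_force": force on the tool from outside, world axes, zero at the start; "torque": the same for the moment, N m; "width": opening from 0.0 (shut) to 1.0 (fully open); "grip_force": force on a finger pad.
Only numpy, scipy, OpenCV 4.12 (cv2) and the standard library are available. Lean on these libraries where they do the work, as an engineer would, in place of code of your own. Each camera call takes 0.05 s, during which the arm holds its last target. There are 200 camera calls.

### The job

Trial-fit the taper arbor: lift it out of its rack, put its shank into the blue bench socket, and with a light push twist it to and fro until the tang finds the hidden drive slot, then press it down until its collar is fully home on the socket, and let go. Then free it with the orange-handled drift, not by hand: push the wedge tip first through the cross slot, from the right-hand side as the robot sees it, until it has jacked the arbor up loose by about a centimetre, and leave arbor and drift like that. Never force anything (keep pushes under about 30 N), and leave the bronze bush, the small flange and the tape roll where they are.

Things in the scene. Friction and masses are not known exactly. Their poses are not given: they have to be found in the camera images.
- arbor_grip (a point): centre of the dark square-sided head of the upright steel taper arbor (about 0.45 kg). The head is 32 mm across its two flats (y), 40 mm along them (x), 36 mm high (z up): grip it across the 32 mm. A round stub ends 30 mm above this point; the underside of the 46 mm collar below the head lies 26 mm under it, the end of the tang 102 mm under it
- arbor_collar (a point): centre of the underside of the arbor's round collar (46 mm wide, 8 mm thick), 26 mm below arbor_grip; home when it meets socket_mouth. Axes as arbor_grip. The shank below is 76 mm long: a 34 mm cone (28 narrowing to 20 mm diameter), a 14 mm long 20 mm pilot, a flat tang 28 mm long, 8 mm thick along x, 19 mm wide along y, the same after half a turn
- socket_mouth (a point): centre of the bore's mouth on the flat steel top face of the fixed blue bench socket, 116 mm above the bench. z up, y along its cross slot (to the robot's left), x across. The block is 70 mm (x) by 56 mm (y), with a 12 mm high foot 116 mm long in x. The bore is a funnel: 33 mm wide at the mouth, 23 mm from 30 mm depth on. Two spring jaws stand in the mouth at +x and -x, 23 mm apart
- drive_slot (a point): point on the bore's axis 52 mm below socket_mouth, at the top of the hidden drive slot; axes as socket_mouth. The slot is 11 mm wide; its long direction lies at an unknown, fixed angle within 0.8 rad either way of this y axis. A tang out of line with it by more than about 0.16 rad rests on its edges, collar 24 mm above the mouth; in line, it passes through
- slot_entry (a point): middle of the lower edge of the cross slot where it opens in the socket's -y face (right-hand side), 30 mm above the bench, 28 mm from the bore's axis; axes as socket_mouth. The slot is 18 mm wide, 26 mm high, level, flat-floored, right through the 56 mm block. With the arbor home the tang's end is 10 mm above its floor
- drift_grip (a point): the place to grip the drift (0.24 kg): in its orange handle, half-way up, 13 mm above the flat underside. x across its thickness, y towards the tip, z up. Handle 18 mm thick, 26 mm high, from 24 mm behind to 60 mm ahead of this point; then a steel wedge 10 mm thick, 24 mm high up to 76 mm ahead, sloping to 5 mm high at the tip 136 mm ahead
- drift_tip (a point): tip of the drift's wedge, 136 mm ahead of drift_grip and 2.5 mm above its underside. Driving it under the arbor takes about 10 to 25 N; the thick handle stops on the block when the tip is 48 mm past the bore's axis, and the arbor is then about 9 to 13 mm up. (The jaws make the arbor's last 8 mm stiff, 10 to 20 N of push, and then hold it stuck.)
- rack_hole (a point): centre of the hole (34 mm) in the top of the fixed aluminium rack, 92 mm above the bench; at the start the arbor hangs in it by its collar. The rack is 124 mm by 80 mm
- bronze_bush: bronze bush, 34 mm diameter, 30 mm high, bystander; origin at the centre of its underside
- small_flange: small grey flange casting, 78 mm wide, 32 mm high, bystander; origin at the centre of its underside
- tape: roll of yellow tape lying flat, 84 mm wide, 25 mm high, bystander; origin at the centre of its underside
Mind the look-alikes: they are no part of the job. What is shaped like the part that bears arbor_grip but red is not meant.

How it is judged:
On the way, in this order (a step that is already met when the one before it is completed fails the run):
1. the arbor sits fully home in the socket (collar within 1.5 mm of the top face), let go (z of arbor_collar in the frame of socket_mouth below 0.0015 m and horizontal distance between arbor_collar and socket_mouth below 0.004 m and angle between arbor_collar's own z axis and vertical below 0.08 rad and contact force between the fingers and arbor below 0.2 N), for 0.2 s.
2. the drift's tip is in the slot under the arbor while that is still home (z of arbor_collar in the frame of socket_mouth below 0.0025 m and horizontal distance between arbor_collar and socket_mouth below 0.004 m and y of drift_tip in the frame of socket_mouth above -0.02 m and horizontal distance between drift_tip and socket_mouth below 0.03 m and z of drift_tip in the frame of socket_mouth below -0.06 m), for 0.05 s.
At the end, for the whole second after the job is handed in: The arbor stands in the socket, jacked up: its collar 6 to 18 mm above the socket's top face, within 8 mm of the bore's axis, tilted less than 0.2 rad; the drift lies in the cross slot with its tip 20 to 60 mm past the bore's axis; both are let go and at rest (z of arbor_collar in the frame of socket_mouth between 0.006 and 0.018 m and horizontal distance between arbor_collar and socket_mouth below 0.008 m and angle between arbor_collar's own z axis and vertical below 0.2 rad and y of drift_tip in the frame of socket_mouth above 0.02 m and horizontal distance between drift_tip and socket_mouth below 0.06 m and z of drift_tip in the frame of socket_mouth below -0.06 m and linear speed of each of arbor, drift below 0.02 m/s); the robot touches nothing.
It fails at once if the arbor is forced against the socket with more than 90 N (all contacts added up, the jaws' own grip of about 30 N among them) (contact force between arbor and socket above 90 N).
It fails at once if the drift is forced against the arbor with more than 45 N (contact force between drift and arbor above 45 N).
It fails at once if the arbor is handled while the drift is in the slot (it must be freed by the drift alone) (contact force between the fingers and arbor above 0.5 N and y of drift_tip in the frame of socket_mouth above -0.02 m and horizontal distance between drift_tip and socket_mouth below 0.06 m).
It fails at once if the bronze bush, the small flange or the tape roll is moved by more than 15 mm (distance of any of bronze_bush, small_flange, tape from where it was at the start of the episode above 0.015 m).
It also fails if it takes over 72 s, if anything falls off the work surface, if the arm or the gripper's body presses on something with over 40 N, if the wrist force passes 120 N, or if a joint passes its speed limit or range.

## Working session

There is one attempt and no reset: what is moved stays moved. The work goes in short steps, Python scripts to look and compute and a tool call to move; the robot and the scene stay as the last step left them, time stands still between calls to the robot, and variables do not carry over. Pictures are saved under pics/ and viewed, at most 10 in all, crops included, and the job is handed in when it is done.

Besides the shell and the picture viewer there is one more tool, called as a command line: name --pt "numbers of a row" for each row, then --argument value for the rest. apply_moves: Moves the arm, as the interface text tells. Its arguments: {"type":"object","properties":{"rows":{"type":"array"},"grip_force":{"type":"number"}},"required":["rows"]}

```bash
mkdir -p pics
cat > h.py <<'E'
import numpy as np, cv2
from workcell import state, cams, manip
from scipy.spatial.transform import Rotation as Ro
def world(cam,D,m=None):
    c=cams.calibration(cam); v,u=np.nonzero((D>0) if m is None else (D>0)&m)
    K=np.array([[c['fx'],0,c['cx']],[0,c['fy'],c['cy']],[0,0,1.]])
    p=cv2.undistortPoints(np.c_[u,v].astype(float)[:,None],K,np.array([c['k1'],0,0,0.]))[:,0]
    z=D[v,u][:,None]
    return (np.c_[p*z,z]-c['t'])@np.array(c['R']),u,v
def pix(cam,X):
    c=cams.calibration(cam);R=np.array(c['R'])
    q=np.array(X)@R.T+c['t'];s=q[...,:2]/q[...,2:];s=s*(1+c['k1']*(s**2).sum(-1,keepdims=True))
    return s*[c['fx'],c['fy']]+[c['cx'],c['cy']]
def save(n,I): cv2.imwrite('pics/'+n,I[:,:,::-1])
def st():
    s=state(); print({k:np.round(s[k],4).tolist() for k in('clock','joints','eef_pos','ee_rot','wrist_force','torque','width','grip_force')})
E
python3 - <<'E'
from h import *
st(); print(manip.grasp_offset)
P=[]
for n in('scene','top'):
    I,D=cams.get_image(n); P.append(I); np.savez(n+'.npz',I=I,D=D)
    for k in('arbor_grip','arbor_collar','socket_mouth','slot_entry','drift_grip','drift_tip','rack_hole','bronze_bush','small_flange','tape'):
        print(n,k,[(np.round(d['centre'],4).tolist(),round(d['p'],2),pix(n,d['centre']).round().tolist()) for d in cams.spot_point(n,k)])
save('s0.png',P[0]);save('t0.png',P[1])
E
```

```text
{'clock': 0.0, 'joints': [1.2353, 0.0918, 1.2319, -0.0, 1.8198, -0.0567], 'eef_pos': [0.165, 0.5765, 0.2215], 'ee_rot': [0.139, 0.9903, -0.001, -0.0002], 'wrist_force': [-0.0272, 0.7216, 0.2602], 'torque': [0.0145, 0.0259, -0.0095], 'width': 1.0019, 'grip_force': 0.0}
-0.0187
scene arbor_grip [([0.5517, 0.3152, 0.1148], 0.79, [237.0, 192.0]), ([0.5568, 0.4176, 0.1037], 0.62, [223.0, 172.0]), ([0.5604, 0.0924, 0.0655], 0.33, [284.0, 266.0])]
scene arbor_collar [([0.5525, 0.314, 0.0913], 0.97, [239.0, 200.0]), ([0.5573, 0.4218, 0.076], 0.57, [225.0, 181.0])]
scene socket_mouth [([0.5643, 0.095, 0.1144], 0.63, [284.0, 248.0])]
scene slot_entry [([0.5591, 0.0657, 0.0302], 0.7, [290.0, 285.0]), ([0.5617, 0.0961, 0.0666], 0.61, [284.0, 264.0])]
scene drift_grip [([0.5553, -0.2541, 0.0113], 0.76, [369.0, 412.0])]
scene drift_tip [([0.567, -0.1188, 0.0069], 0.76, [336.0, 354.0]), ([0.5599, 0.064, 0.0312], 0.19, [290.0, 285.0])]
scene rack_hole [([0.5533, 0.3159, 0.0929], 0.61, [239.0, 199.0])]
scene bronze_bush [([0.7205, 0.2089, 0.007], 0.7, [323.0, 229.0]), ([0.5532, 0.3156, 0.0938], 0.46,
[... 314 characters left out ...]
), ([0.5521, 0.3158, 0.1163], 0.51, [217.0, 261.0])]
top arbor_collar [([0.5528, 0.3116, 0.0924], 0.72, [220.0, 262.0])]
top socket_mouth [([0.5667, 0.0954, 0.1175], 0.8, [307.0, 255.0])]
top slot_entry [([0.5561, 0.0665, 0.0302], 0.81, [319.0, 263.0])]
top drift_grip [([0.5539, -0.2545, 0.0165], 0.74, [441.0, 263.0])]
top drift_tip [([0.5648, -0.1188, 0.0062], 0.63, [389.0, 260.0])]
top rack_hole [([0.5503, 0.3192, 0.0877], 0.89, [218.0, 264.0])]
top bronze_bush [([0.7167, 0.2121, -0.0034], 0.45, [264.0, 206.0])]
top small_flange [([0.762, -0.1382, -0.0023], 0.73, [394.0, 188.0]), ([0.7243, 0.0444, -0.0023], 0.51, [326.0, 202.0])]
top tape [([0.7235, 0.0483, -0.0023], 0.57, [325.0, 203.0])]
```

View pics/s0.png

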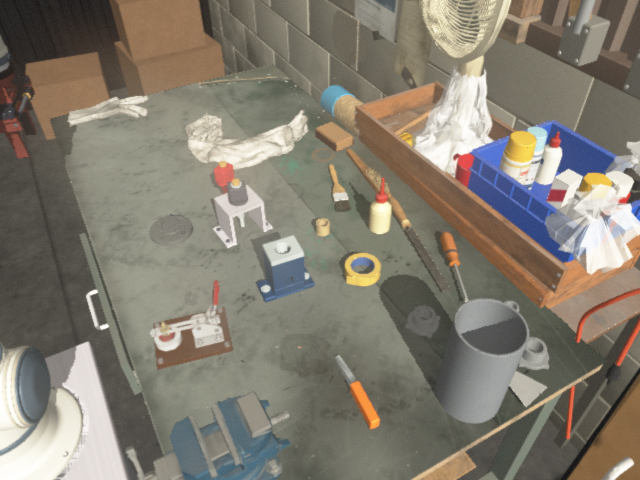

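View pics/t0.png

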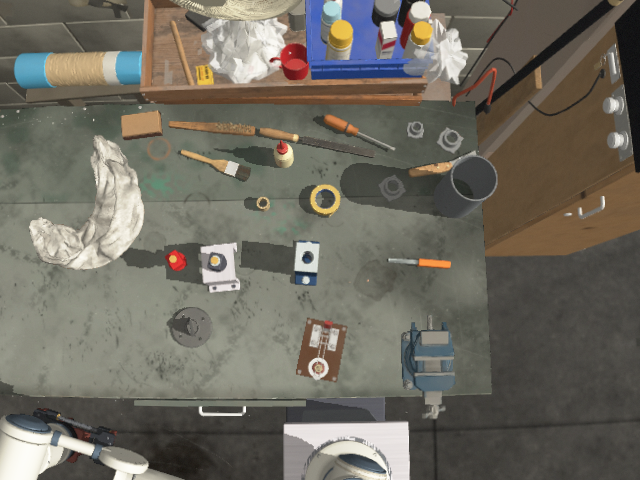

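The two candidates are a dark-headed arbor on the rack at scene (238,190) / top (217,261), and a red look-alike at scene (223,174) / top (176,260). The dark one in the aluminium rack fits the description. I'll confirm it in a crop and measure.

Run:
```python
from h import *
T=np.load('top.npz');S=np.load('scene.npz')
a=cv2.resize(T['I'][225:300,150:250],(500,375),interpolation=cv2.INTER_CUBIC)
b=cv2.resize(S['I'][155:255,200:270],(263,375),interpolation=cv2.INTER_CUBIC)
save('c1.png',np.hstack([a,b]))
def rect(P,nm):
    (c,wh,an)=cv2.minAreaRect((P[:,:2]*1000).astype(np.float32)); print(nm,len(P),'c',np.round(c,1),'wh',np.round(wh,1),'ang',round(an,1),'medz',np.round(np.median(P[:,2]),4),'mean',P.mean(0).round(4))
for n,Z in(('top',T),('scene',S)):
    W,u,v=world(n,Z['D'])
    def sel(x,y,r,z0,z1): return W[(abs(W[:,0]-x)<r)&(abs(W[:,1]-y)<r)&(W[:,2]>z0)&(W[:,2]<z1)]
    rect(sel(.553,.316,.035,.128,.142),n+' head top'); rect(sel(.553,.316,.035,.143,.16),n+' stub')
    rect(sel(.553,.316,.09,.085,.0955),n+' rack top')
    rect(sel(.565,.095,.06,.112,.121),n+' socket top')
    rect(sel(.565,.095,.09,.006,.018),n+' foot')
    for k in('drift_grip',):
        for d in cams.cut_out(n,k)[:1]:
            rect(W[d['mask'][v,u]],n+' drift mask p%.2f'%d['p'])
    rect(sel(.553,-.254,.06,.018,.032),n+' handle')
    w=W[(W[:,1]>-.33)&(W[:,1]<-.11)&(abs(W[:,0]-.56)<.04)&(W[:,2]>.016)&(W[:,2]<.035)]
    if len(w)>5:
        rect(w,n+' drift hi')
        for y in np.arange(-.29,-.1,.02):
            q=w[(w[:,1]>=y)&(w[:,1]<y+.02)]
            if len(q): print(round(y+.01,3),len(q),q[:,0].mean().round(4),q[:,0].min().round(4),q[:,0].max().round(4),q[:,2].max().round(4))
```

```text
top head top 168 c [550.6 318.8] wh [33.4 40.5] ang 78.1 medz 0.1363 mean [0.5495 0.3174 0.1362]
top stub 51 c [551.7 315.9] wh [20.7 27.2] ang 23.1 medz 0.1475 mean [0.5512 0.3192 0.1476]
top rack top 727 c [549.  342.4] wh [ 91.8 128.2] ang 5.3 medz 0.092 mean [0.5498 0.3196 0.0917]
top socket top 459 c [561.1  97.4] wh [55.9 70.4] ang 84.8 medz 0.1163 mean [0.5608 0.097  0.1164]
top foot 462 c [565.4  94.6] wh [178.2 178.5] ang 0.3 medz 0.0086 mean [0.5531 0.1024 0.0099]
top drift mask p0.80 386 c [ 558.  -198.1] wh [155.9  19.8] ang 83.5 medz 0.0234 mean [ 0.5554 -0.2064  0.0209]
top handle 197 c [ 553.7 -234.7] wh [82.3 18.7] ang 84.6 medz 0.0252 mean [ 0.5535 -0.2352  0.0253]
top drift hi 285 c [ 556.4 -205.3] wh [141.5  18.7] ang 84.6 medz 0.0249 mean [ 0.5549 -0.2195  0.0251]
-0.28 16 0.5509 0.5415 0.5591 0.0298
-0.26 51 0.5511 0.5414 0.5599 0.0338
-0.24 53 0.5529 0.5436 0.5625 0.0347
-0.22 51 0.5546 0.5465 0.5654 0.0347
-0.2 54 0.5567 0.5469 0.5662 0.0345
-0.18 32 0.5589 0.5533 0.5637 0.0306
-0.16 22 0.5603 0.5547 0.5669 0.0288
-0.14 6 0.562 0.5593 0.5645 0.0224
scene head t
[... 356 characters left out ...]
an [0.56   0.0924 0.1155]
scene foot 452 c [559.7  92.7] wh [ 59. 116.] ang 83.2 medz 0.0118 mean [0.5482 0.0838 0.0119]
scene drift mask p0.86 811 c [ 560.8 -201. ] wh [160.7  27.2] ang 84.5 medz 0.0229 mean [ 0.5528 -0.2196  0.0197]
scene handle 484 c [ 553.5 -237. ] wh [86.7 18.9] ang 84.2 medz 0.0252 mean [ 0.552  -0.2401  0.025 ]
scene drift hi 607 c [ 555.6 -216. ] wh [129.1  19. ] ang 83.9 medz 0.0247 mean [ 0.5529 -0.2298  0.0241]
-0.28 79 0.5485 0.5401 0.5587 0.0287
-0.26 126 0.5497 0.5411 0.5608 0.0296
-0.24 114 0.5515 0.5425 0.5623 0.0296
-0.22 113 0.554 0.5454 0.5644 0.0307
-0.2 84 0.5556 0.5472 0.5655 0.0292
-0.18 61 0.5584 0.5532 0.5645 0.0274
-0.16 30 0.5605 0.5559 0.566 0.022
```

View pics/c1.png

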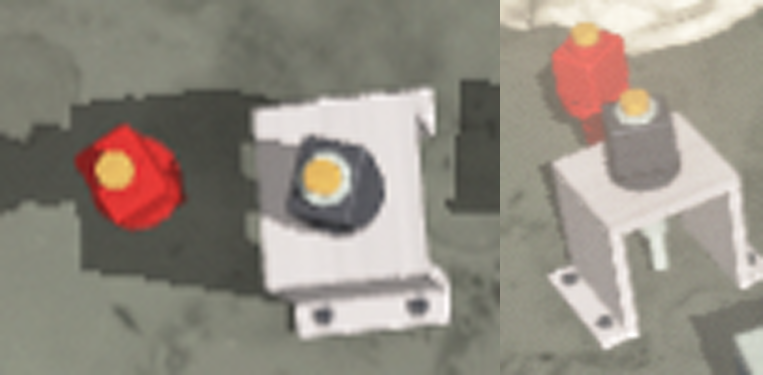

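The crop confirms it: the dark square head sits in the aluminium rack, and the red one stands behind it. The arbor is at about (0.551, 0.3155) with yaw about -10°, and the socket at about (0.561, 0.0955) with yaw -5°.

```bash
cat >> h.py <<'E'
def go(pos,ang):
    "tool shift (mm) and turn (deg) to put TCP at pos, tool down, tool y at world angle ang (deg)"
    s=state();R=Ro.from_quat(s['ee_rot']);a=np.radians(ang)
    y=np.array([np.cos(a),np.sin(a),0]);z=np.array([0,0,-1.]);T=Ro.from_matrix(np.c_[np.cross(y,z),y,z])
    print('shift',R.inv().apply(np.array(pos)-s['eef_pos']).__mul__(1000).round(1),'turn',np.degrees((R.inv()*T).as_rotvec()).round(2),'yang',np.degrees(np.arctan2(*R.apply([0,1,0])[1::-1])).round(2))
E
python3 -c "
from h import *
go([.551,.3155,.215],80)"
```

```text
shift [-442.9 -145.     7.6] turn [-0.   -0.   -5.97] yang 74.03
```

apply_moves --pt "-40 -13 1 0 0 -1 50" --pt "-80 -26 2 0 0 -2 50" --pt "-120 -39 3 0 0 -3 50" --pt "-160 -52 4 0 0 -4 50" --pt "-200 -65 5 0 0 -5 50" --pt "-240 -78 6 0 0 -6 50" --pt "-280 -91 7 0 0 -6 50" --pt "-320 -104 7.6 0 0 -6 50" --pt "-360 -117 7.6 0 0 -6 50" --pt "-400 -131 7.6 0 0 -6 50" --pt "-430 -141 7.6 0 0 -6 50" --pt "-442.9 -145 7.6 0 0 -6 50" --pt "-442.9 -145 7.6 0 0 -6 50" --pt "-442.9 -145 7.6 0 0 -6 50" --pt "-442.9 -145 7.6 0 0 -6 50"

```text
clock: 2.45
eef_pos: [0.55, 0.3167, 0.2152]
ee_rot: [0.086, 0.996, 0.0, -0.0]
wrist_force: [0.2, 0.4, 0.5]
width: 0.573
grip_force: 0.0
```

```bash
python3 -c "
from h import *
st();go([.551,.3155,.105],80)"
```

```text
{'clock': 2.45, 'joints': [0.4684, 0.1846, 1.1419, 0.0008, 1.8152, -0.9294], 'eef_pos': [0.55, 0.3167, 0.2152], 'ee_rot': [0.0863, 0.9963, 0.0003, -0.0003], 'wrist_force': [0.1697, 0.4421, 0.4606], 'torque': [0.0304, 0.0314, -0.0002], 'width': 0.5727, 'grip_force': 0.0}
shift [ -1.3  -1.  110.2] turn [ 0.03 -0.03  0.1 ] yang 80.1
```

apply_moves --pt "-1 -1 30 0 0 0 50" --pt "-1 -1 60 0 0 0 50" --pt "-1 -1 85 0 0 0 50" --pt "-1 -1 100 0 0 0 50" --pt "-1 -1 110 0 0 0 50" --pt "-1 -1 110 0 0 0 50" --pt "-1 -1 110 0 0 0 30" --pt "-1 -1 110 0 0 0 28" --pt "-1 -1 110 0 0 0 28" --pt "-1 -1 110 0 0 0 28" --pt "-1 -1 110 0 0 0 28" --pt "-1 -1 110 0 0 0 28" --grip_force 45

```text
clock: 3.45
eef_pos: [0.5525, 0.3152, 0.1072]
ee_rot: [0.087, 0.996, 0.001, 0.001]
wrist_force: [-1.4, 2.2, 6.0]
width: 0.363
grip_force: 44.8
```

```bash
python3 -c "
from h import *
st();go([.551,.3155,.105],80)"
```

```text
{'clock': 3.45, 'joints': [0.4645, 0.1917, 1.3247, 0.0007, 1.6218, -0.9324], 'eef_pos': [0.5525, 0.3152, 0.1072], 'ee_rot': [0.0868, 0.9962, 0.0012, 0.0013], 'wrist_force': [-1.4419, 2.2241, 6.0218], 'torque': [0.2688, 0.1328, 0.0201], 'width': 0.3633, 'grip_force': 44.7984}
shift [1.5 0.1 2.2] turn [0.15 0.13 0.04] yang 80.04
```

apply_moves --pt "0 0 -8 0 0 0 28" --pt "0 0 -20 0 0 0 28" --pt "0 0 -40 0 0 0 28" --pt "0 0 -60 0 0 0 28" --pt "0 0 -80 0 0 0 28" --pt "0 0 -100 0 0 0 28" --pt "0 0 -115 0 0 0 28" --pt "0 0 -122 0 0 0 28" --pt "0 0 -122 0 0 0 28" --pt "0 0 -122 0 0 0 28"

```text
clock: 4.28
eef_pos: [0.5519, 0.3142, 0.2266]
ee_rot: [0.087, 0.996, -0.0, -0.0]
wrist_force: [-0.9, -1.0, -5.0]
width: 0.36
grip_force: 44.8
```

```bash
python3 -c "
from h import *
st();go([.561,.0955,.228],84.8)
for n in('top','scene'):
    I,D=cams.get_image(n); np.savez(n+'1.npz',I=I,D=D)
    for k in('arbor_grip','arbor_collar'): print(n,k,[(np.round(d['centre'],4).tolist(),round(d['p'],2)) for d in cams.spot_point(n,k)])
    if n=='scene': save('s1.png',cv2.resize(I[120:300,180:340],(640,720))[:600])
"
```

```text
{'clock': 4.2833, 'joints': [0.4641, 0.1889, 1.1169, -0.0001, 1.8363, -0.9324], 'eef_pos': [0.5519, 0.3142, 0.2266], 'ee_rot': [0.087, 0.9962, -0.0002, -0.0002], 'wrist_force': [-0.8576, -0.9823, -4.9753], 'torque': [-0.0447, 0.0027, 0.0004], 'width': 0.3602, 'grip_force': 44.7925}
shift [ -46.9 -213.8   -1.4] turn [-0.03 -0.02 -4.79] yang 80.01
top arbor_grip [([0.5561, 0.4262, 0.0995], 0.49)]
top arbor_collar [([0.5558, 0.4237, 0.076], 0.52)]
scene arbor_grip [([0.5515, 0.3155, 0.234], 0.83), ([0.5545, 0.4203, 0.1039], 0.72), ([0.7252, 0.0454, -0.0002], 0.45), ([0.5536, -0.2562, 0.0156], 0.41)]
scene arbor_collar [([0.5578, 0.4234, 0.078], 0.89), ([0.5535, 0.3141, 0.2109], 0.68)]
```

View pics/s1.png

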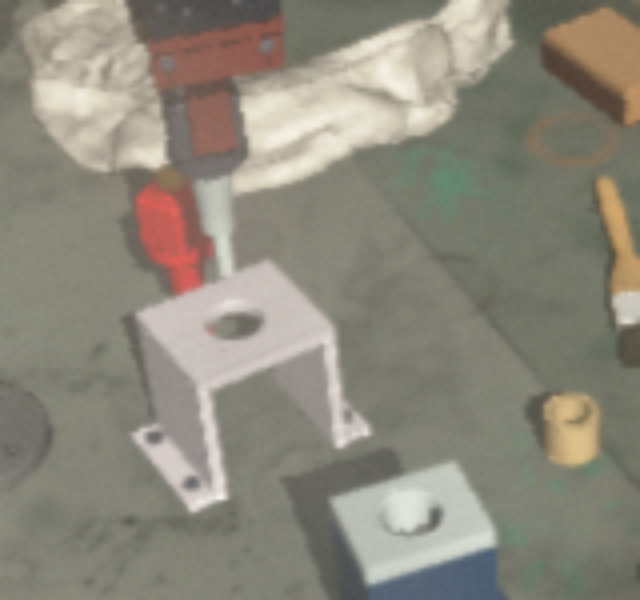

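Run:
```python
from h import *
from scipy.optimize import least_squares
Z=np.load('scene1.npz');W,u,v=world('scene',Z['D'])
for z0,z1,r in((.148,.162,.010),(.163,.174,.0108),(.176,.194,.0117),(.209,.217,.023)):
    m=(np.hypot(W[:,0]-.552,W[:,1]-.314)<.028)&(W[:,2]>z0)&(W[:,2]<z1); P=W[m]
    if len(P)<8: print(z0,len(P));continue
    f=least_squares(lambda c:np.hypot(P[:,0]-c[0],P[:,1]-c[1])-r,[.553,.316],loss='soft_l1',f_scale=.001)
    print(z0,len(P),P.mean(0).round(4),'c',f.x.round(4),'rms',np.sqrt((f.fun**2).mean()).round(4))
for n,fn in(('scene','scene1'),('top','top'),('scene','scene')):
    W,u,v=world(n,np.load(fn+'.npz')['D'])
    m=(abs(W[:,0]-.561)<.05)&(abs(W[:,1]-.0955)<.045)&(W[:,2]>.1145-(n=='top')*.001)&(W[:,2]<.119); P=W[m]
    (c,wh,a)=cv2.minAreaRect((P[:,:2]*1000).astype(np.float32)); print(n,fn,len(P),np.round(c,1),np.round(wh,1),round(a,1),np.median(P[:,2]).round(4))
    # robust centre: percentile extents in rotated frame
    t=np.radians(-5.2);e=np.array([[np.cos(t),np.sin(t)],[-np.sin(t),np.cos(t)]]);q=P[:,:2]@e.T
    mid=(np.percentile(q,1.5,0)+np.percentile(q,98.5,0))/2;print('  mid',(mid@e).round(4),np.ptp(q,axis=0).round(4))
    d=W[(np.hypot(W[:,0]-c[0]/1e3,W[:,1]-c[1]/1e3)<.02)&(W[:,2]<.110)&(W[:,2]>.04)]
    print('  inside-hole pts',len(d),d.mean(0).round(4))
```

```text
0.148 17 [0.5473 0.3046 0.1556] c [0.5529 0.3126] rms 0.0019
0.163 35 [0.5478 0.3066 0.1684] c [0.5506 0.3148] rms 0.0018
0.176 63 [0.5467 0.3056 0.1848] c [0.5501 0.3145] rms 0.0014
0.209 65 [0.5457 0.2975 0.2139] c [0.5502 0.3146] rms 0.0027
scene scene1 428 [560.5  93.7] [59.5 70.8] 84.3 0.116
  mid [0.5606 0.0935] [0.0707 0.0598]
  inside-hole pts 99 [0.5646 0.105  0.1002]
top top 319 [561.1  97.5] [55.8 70.4] 84.6 0.1163
  mid [0.5606 0.0977] [0.0704 0.0559]
  inside-hole pts 95 [0.5662 0.0979 0.0862]
scene scene 437 [560.6  92.6] [60.5 70.1] 85.6 0.1159
  mid [0.5605 0.0938] [0.0701 0.0608]
  inside-hole pts 100 [0.565  0.1046 0.1015]
```

```bash
python3 -c "
from h import *
go([.562,.0953,.226],84.8)"
```

```text
shift [ -48.2 -213.8   -0. ] turn [-0.07 -0.09 -4.78] yang 80.02
```

apply_moves --pt "-5 -20 0 0 0 -1 28" --pt "-11 -50 0 0 0 -2 28" --pt "-18 -82 0 0 0 -3 28" --pt "-26 -115 0 0 0 -4 28" --pt "-33 -148 0 0 0 -4.8 28" --pt "-40 -178 0 0 0 -4.8 28" --pt "-45 -200 0 0 0 -4.8 28" --pt "-48.2 -213.8 0 0 0 -4.8 28" --pt "-48.2 -213.8 0 0 0 -4.8 28" --pt "-48.2 -213.8 0 0 0 -4.8 28" --pt "-48.2 -213.8 0 0 0 -4.8 28"

```text
clock: 5.5
eef_pos: [0.5622, 0.0965, 0.2269]
ee_rot: [0.045, 0.999, 0.0, -0.0]
wrist_force: [-0.1, 0.9, -3.6]
width: 0.365
grip_force: 44.8
```

Run:
```python
from h import *
from scipy.optimize import least_squares
st();go([.562,.0953,.16],84.8)
I,D=cams.get_image('scene');W,u,v=world('scene',D);s=state()['eef_pos']
for z0,z1,r in((.15,.162,.010),(.163,.174,.0108),(.176,.194,.0117),(.209,.217,.023)):
    P=W[(np.hypot(W[:,0]-.56,W[:,1]-.095)<.028)&(W[:,2]>z0)&(W[:,2]<z1)]
    f=least_squares(lambda c:np.hypot(P[:,0]-c[0],P[:,1]-c[1])-r,s[:2],loss='soft_l1',f_scale=.001)
    print(z0,len(P),'c',f.x.round(4),np.sqrt((f.fun**2).mean()).round(4))
save('s2.png',cv2.resize(I[160:310,220:340],(640,800))[:600])
```

```text
{'clock': 5.5, 'joints': [0.1098, 0.0121, 1.3048, 0.0008, 1.8248, -1.3713], 'eef_pos': [0.5622, 0.0965, 0.2269], 'ee_rot': [0.0447, 0.999, 0.0004, -0.0001], 'wrist_force': [-0.1154, 0.8923, -3.6467], 'torque': [0.0285, -0.0148, -0.0383], 'width': 0.3654, 'grip_force': 44.7928}
shift [ 0.1 -1.2 66.9] turn [ 0.04 -0.02  0.07] yang 84.87
0.15 23 c [0.5628 0.0955] 0.0019
0.163 40 c [0.561  0.0973] 0.0011
0.176 65 c [0.5613 0.0964] 0.0013
0.209 50 c [0.5608 0.0964] 0.001
```

View pics/s2.png

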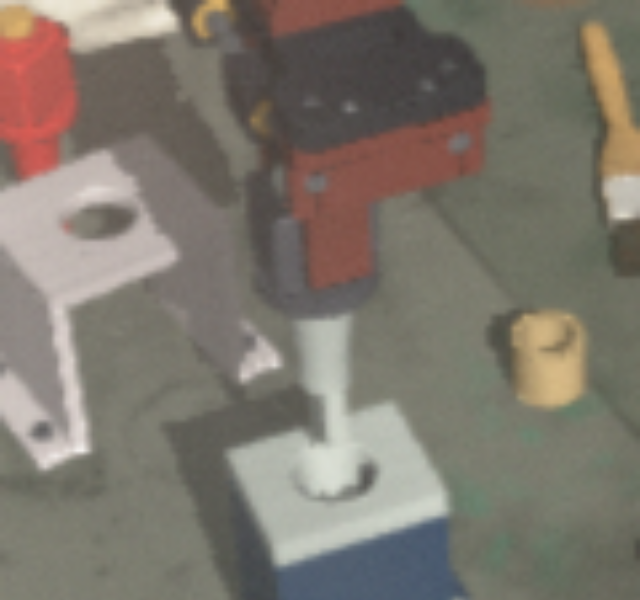

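apply_moves --pt "0 -0.5 10 0 0 0 28" --pt "0 -0.5 22 0 0 0 28" --pt "0 -0.5 34 0 0 0 28" --pt "0 -0.5 44 0 0 0 28" --pt "0 -0.5 52 0 0 0 28" --pt "0 -0.5 58 0 0 0 28" --pt "0 -0.5 64 0 0 0 28" --pt "0 -0.5 66 0 0 0 28" --pt "0 -0.5 66 0 0 0 28" --pt "0 -0.5 66 0 0 0 28"

```text
clock: 6.38
eef_pos: [0.5624, 0.095, 0.1615]
ee_rot: [0.045, 0.999, 0.0, 0.0]
wrist_force: [-0.7, 0.1, -4.0]
width: 0.361
grip_force: 44.8
```

```bash
python3 -c "
from h import *
st();go([.562,.0953,.155],84.8)"
```

```text
{'clock': 6.3833, 'joints': [0.1076, 0.0069, 1.4256, 0.0, 1.7084, -1.3728], 'eef_pos': [0.5624, 0.095, 0.1615], 'ee_rot': [0.0452, 0.999, 0.0001, 0.0003], 'wrist_force': [-0.6988, 0.092, -4.0149], 'torque': [-0.0609, -0.0589, 0.0142], 'width': 0.3611, 'grip_force': 44.7927}
shift [0.4 0.3 6.5] turn [0.01 0.04 0.02] yang 84.82
```

apply_moves --pt "0 0 3 0 0 0 28" --pt "0 0 5 0 0 0 28" --pt "0 0 6.5 0 0 0 28" --pt "0 0 7.5 0 0 0 28" --pt "0 0 8.0 0 0 0 28" --pt "0 0 8.0 0 0 0 28"

```text
clock: 6.88
eef_pos: [0.5626, 0.095, 0.155]
ee_rot: [0.045, 0.999, 0.0, 0.001]
wrist_force: [-2.3, -0.0, 4.5]
width: 0.363
grip_force: 45.0
```

apply_moves --pt "0 0 8 0 0 3.5 28" --pt "0 -0.2 8 0 0 7 28" --pt "0 -0.3 8 0 0 10.5 28" --pt "0 -0.4 8 0 0 14 28" --pt "0 -0.4 8 0 0 14 28"

```text
clock: 7.3
eef_pos: [0.5653, 0.0947, 0.1526]
ee_rot: [0.168, 0.986, 0.002, 0.006]
wrist_force: [-0.4, -0.9, 21.1]
width: 0.362
grip_force: 45.0
```

apply_moves --pt "0 0 -4 0 0 0 28" --pt "0 0 -7 0 0 0 28" --pt "0 0 -7 0 0 0 28" --pt "0 0 -7 0 0 0 28"

```text
clock: 7.63
eef_pos: [0.5634, 0.0946, 0.1533]
ee_rot: [0.167, 0.986, 0.0, 0.002]
wrist_force: [3.4, -0.8, 5.4]
width: 0.365
grip_force: 45.0
```

Run:
```python
from h import *
st();go([.5625,.0953,.15],84.8)
```

```text
{'clock': 7.6333, 'joints': [0.1069, 0.0074, 1.4395, -0.0001, 1.6909, -1.1292], 'eef_pos': [0.5634, 0.0946, 0.1533], 'ee_rot': [0.1666, 0.986, 0.0004, 0.0018], 'wrist_force': [3.3564, -0.7958, 5.3605], 'torque': [0.0528, -0.8721, 0.0189], 'width': 0.3649, 'grip_force': 44.9976}
shift [1.1 0.4 3.3] turn [  0.06   0.21 -13.98] yang 70.82
```

apply_moves --pt "0 -0.1 0 0 0 3.5 28" --pt "0 -0.2 0 0 0 7 28" --pt "0 -0.3 0 0 0 10.5 28" --pt "0.1 -0.4 0 0 0 14 28" --pt "0.1 -0.4 0 0 0 14 28"

```text
clock: 8.05
eef_pos: [0.5629, 0.0935, 0.1532]
ee_rot: [0.287, 0.958, -0.0, 0.002]
wrist_force: [3.3, -1.4, 5.4]
width: 0.363
grip_force: 45.0
```

apply_moves --pt "0 0 0 0 0 4 28" --pt "0 -0.1 0 0 0 8 28" --pt "0.1 -0.2 0 0 0 12 28" --pt "0.1 -0.3 0 0 0 16 28" --pt "0.1 -0.3 0 0 0 18 28" --pt "0.1 -0.3 0 0 0 18 28"

```text
clock: 8.55
eef_pos: [0.5624, 0.0931, 0.1531]
ee_rot: [0.433, 0.901, -0.0, 0.001]
wrist_force: [2.8, -2.8, 5.3]
width: 0.363
grip_force: 45.0
```

Run:
```python
from h import *
st();go([.5625,.0953,.1535],84.8)
```

```text
{'clock': 8.55, 'joints': [0.1055, 0.0059, 1.4415, -0.002, 1.6924, -0.5696], 'eef_pos': [0.5624, 0.0931, 0.1531], 'ee_rot': [0.4331, 0.9013, -0.0004, 0.0013], 'wrist_force': [2.8395, -2.7599, 5.3495], 'torque': [-0.7671, -0.4493, 0.0018], 'width': 0.3632, 'grip_force': 44.9988}
shift [ 1.7  1.5 -0.5] turn [-3.000e-02  1.600e-01 -4.613e+01] yang 38.67
```

apply_moves --pt "0.2 0.2 0 0 0 -7 28" --pt "0.4 0.4 0 0 0 -14 28" --pt "0.6 0.6 0 0 0 -21 28" --pt "0.8 0.8 0 0 0 -28 28" --pt "1 1 0 0 0 -35 28" --pt "1.2 1.2 0 0 0 -42 28" --pt "1.2 1.2 0 0 0 -46 28" --pt "1.2 1.2 0 0 0 -50 28" --pt "1.2 1.2 0 0 0 -54 28" --pt "1.2 1.2 0 0 0 -54 28"

```text
clock: 9.38
eef_pos: [0.5634, 0.096, 0.1535]
ee_rot: [-0.027, 1.0, 0.0, 0.002]
wrist_force: [3.7, 0.8, 4.8]
width: 0.365
grip_force: 45.0
```

apply_moves --pt "0 0.1 0 0 0 -4 28" --pt "0 0.1 0 0 0 -8 28" --pt "0 0.2 0 0 0 -12 28" --pt "0 0.2 0 0 0 -14 28" --pt "0 0.2 0 0 0 -14 28"

```text
clock: 9.8
eef_pos: [0.5632, 0.0966, 0.1535]
ee_rot: [-0.148, 0.989, 0.0, 0.002]
wrist_force: [4.5, 1.8, 6.3]
width: 0.363
grip_force: 45.0
```

apply_moves --pt "-0.2 0 0 0 0 -4 28" --pt "-0.4 0 0 0 0 -8 28" --pt "-0.5 0 0 0 0 -12 28" --pt "-0.5 0 0 0 0 -14 28" --pt "-0.5 0 0 0 0 -14 28"

```text
clock: 10.22
eef_pos: [0.5631, 0.0968, 0.1535]
ee_rot: [-0.267, 0.964, 0.0, 0.002]
wrist_force: [2.0, 1.6, 7.4]
width: 0.363
grip_force: 45.0
```

Run:
```python
from h import *
st();go([.5625,.0953,.1535],84.8)
```

```text
{'clock': 10.2167, 'joints': [0.1099, 0.0083, 1.4382, 0.0011, 1.692, -2.0013], 'eef_pos': [0.5631, 0.0968, 0.1535], 'ee_rot': [-0.267, 0.9637, 0.0003, 0.0016], 'wrist_force': [1.9529, 1.5951, 7.3715], 'torque': [0.4605, -0.43, -0.0359], 'width': 0.3631, 'grip_force': 44.9992}
shift [ 1.3 -0.9  0. ] turn [ 0.04  0.18 36.17] yang 120.97
```

apply_moves --pt "0 0 0 0 0 -4 28" --pt "0 0 0 0 0 -8 28" --pt "0 0 0 0 0 -11 28" --pt "0 0 0 0 0 -14 28" --pt "0 0 0 0 0 -14 28"

```text
clock: 10.63
eef_pos: [0.5627, 0.0967, 0.1535]
ee_rot: [-0.383, 0.924, 0.0, 0.001]
wrist_force: [0.4, 1.2, 7.7]
width: 0.358
grip_force: 45.0
```

Run:
```python
from h import *
from scipy.optimize import least_squares
I,D=cams.get_image('scene');W,u,v=world('scene',D);s=state()['eef_pos']
print([(np.round(d['centre'],4).tolist(),round(d['p'],2)) for d in cams.spot_point('scene','arbor_collar')])
N=W[(np.hypot(W[:,0]-.561,W[:,1]-.095)<.03)&(W[:,2]>.112)&(W[:,2]<.16)]
for z in np.arange(.116,.16,.003):
    P=N[(N[:,2]>=z)&(N[:,2]<z+.003)]
    d=np.array([-.25,-.97]); 
    if len(P): print(z.round(4),len(P),'y min %.4f x min %.4f x max %.4f'%(P[:,1].min(),P[:,0].min(),P[:,0].max()))
for z0,z1,r in((.119,.137,.0125),(.140,.148,.023)):
    P=N[(N[:,2]>z0)&(N[:,2]<z1)&(np.hypot(N[:,0]-.561,N[:,1]-.096)<.026)]
    f=least_squares(lambda c:np.hypot(P[:,0]-c[0],P[:,1]-c[1])-r,s[:2],loss='soft_l1',f_scale=.001)
    print(z0,len(P),'c',f.x.round(4),np.sqrt((f.fun**2).mean()).round(4))
save('s3.png',cv2.resize(I[190:300,240:340],(600,660),interpolation=cv2.INTER_CUBIC)[:600])
```

```text
[([0.5586, 0.4213, 0.0777], 0.96), ([0.5619, 0.0934, 0.1451], 0.9), ([0.5636, 0.0937, 0.1192], 0.35)]
0.116 109 y min 0.0667 x min 0.5315 x max 0.5902
0.119 13 y min 0.0809 x min 0.5397 x max 0.5774
0.122 12 y min 0.0799 x min 0.5486 x max 0.5673
0.125 11 y min 0.0803 x min 0.5491 x max 0.5674
0.128 6 y min 0.0814 x min 0.5497 x max 0.5621
0.131 2 y min 0.0811 x min 0.5498 x max 0.5553
0.137 1 y min 0.0814 x min 0.5448 x max 0.5448
0.14 14 y min 0.0701 x min 0.5386 x max 0.5767
0.143 33 y min 0.0700 x min 0.5380 x max 0.5794
0.146 37 y min 0.0700 x min 0.5378 x max 0.5726
0.149 17 y min 0.0701 x min 0.5382 x max 0.5648
0.152 25 y min 0.0691 x min 0.5361 x max 0.5718
0.155 32 y min 0.0691 x min 0.5370 x max 0.5849
0.158 14 y min 0.0725 x min 0.5381 x max 0.5799
0.119 44 c [0.5605 0.094 ] 0.0017
0.14 64 c [0.5614 0.0952] 0.0016
```

View pics/s3.png

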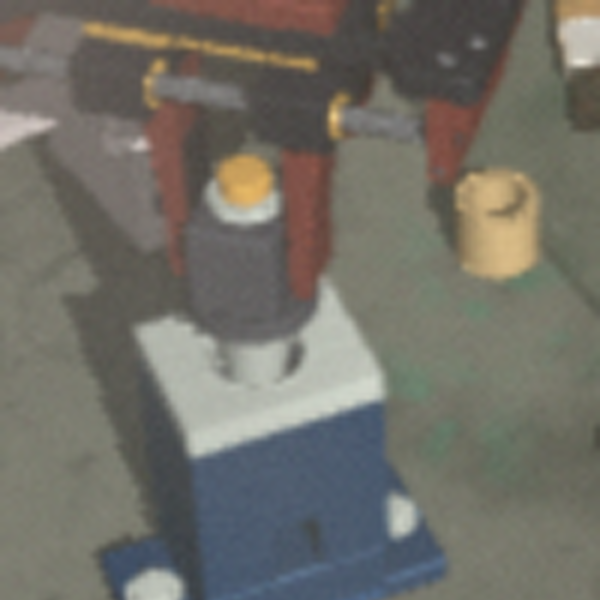

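The collar sits at about z 0.140, so the tang is resting on the slot edges. I swept ±0.8 rad without a drop, so the tang is probably off the bore axis. I'll lift slightly and probe sideways for the axis.

apply_moves --pt "0 0 -4 0 0 0 28" --pt "0 1.5 -4 0 0 0 28" --pt "0 3 -4 0 0 0 28" --pt "0 3 -4 0 0 0 28" --pt "0 3 -4 0 0 0 28"

```text
clock: 11.15
eef_pos: [0.5616, 0.0972, 0.1554]
ee_rot: [-0.381, 0.925, -0.001, 0.001]
wrist_force: [8.2, -1.6, -2.3]
width: 0.364
grip_force: 45.0
```

apply_moves --pt "0 -2 0 0 0 0 28" --pt "0 -4 0 0 0 0 28" --pt "0 -6 0 0 0 0 28" --pt "0 -6 0 0 0 0 28" --pt "0 -6 0 0 0 0 28"

```text
clock: 11.57
eef_pos: [0.563, 0.0958, 0.1545]
ee_rot: [-0.382, 0.924, 0.002, -0.002]
wrist_force: [-0.4, 4.7, -3.0]
width: 0.363
grip_force: 45.0
```

apply_moves --pt "-1 3 0 0 0 0 28" --pt "-2 3 0 0 0 0 28" --pt "-4 3 0 0 0 0 28" --pt "-4 3 0 0 0 0 28" --pt "-4 3 0 0 0 0 28"

```text
clock: 11.98
eef_pos: [0.5647, 0.0988, 0.1554]
ee_rot: [-0.381, 0.924, 0.0, -0.001]
wrist_force: [0.0, 0.7, -4.3]
width: 0.361
grip_force: 45.0
```

apply_moves --pt "2 0 0 0 0 0 28" --pt "5 0 0 0 0 0 28" --pt "8 0 0 0 0 0 28" --pt "8 0 0 0 0 0 28" --pt "8 0 0 0 0 0 28"

```text
clock: 12.4
eef_pos: [0.5599, 0.0936, 0.1564]
ee_rot: [-0.381, 0.924, 0.0, 0.001]
wrist_force: [3.9, 3.7, -4.6]
width: 0.363
grip_force: 45.0
```

apply_moves --pt "-4 0 0 0 0 0 28" --pt "-8 0 0 0 0 0 28" --pt "-11 0 0 0 0 0 28" --pt "-11 0 0 0 0 0 28" --pt "-11 0 0 0 0 0 28"

```text
clock: 12.82
eef_pos: [0.5658, 0.1006, 0.1554]
ee_rot: [-0.381, 0.924, 0.0, -0.003]
wrist_force: [-5.1, -1.2, -2.1]
width: 0.365
grip_force: 45.0
```

Run:
```python
from h import *
go([.5628,.0971,.1565],134.8)
```

```text
shift [ 4.6 -0.4 -1. ] turn [ 0.14 -0.29  0.02] yang 134.82
```

apply_moves --pt "2 0 0 0 0 0 28" --pt "4.2 -0.3 0 0 0 0 28" --pt "5.2 -0.5 0 0 0 0 28" --pt "5.2 -0.5 0 0 0 0 28" --pt "5.2 -0.5 0 0 0 0 28"

```text
clock: 13.23
eef_pos: [0.5641, 0.0969, 0.1561]
ee_rot: [-0.381, 0.925, -0.0, 0.0]
wrist_force: [0.3, 1.2, -4.0]
width: 0.359
grip_force: 45.0
```

Run:
```python
from h import *
st();go([.5628,.0971,.1535],134.8)
```

```text
{'clock': 13.2333, 'joints': [0.1107, 0.0132, 1.4287, -0.0001, 1.6994, -2.2422], 'eef_pos': [0.5641, 0.0969, 0.1561], 'ee_rot': [-0.3812, 0.9245, -0.0001, 0.0001], 'wrist_force': [0.2609, 1.1724, -4.0296], 'torque': [0.1675, 0.2007, -0.0302], 'width': 0.359, 'grip_force': 44.9984}
shift [0.8 1.1 2.6] turn [-0.01  0.01  0.01] yang 134.81
```

apply_moves --pt "0.8 1.1 0 0 0 0 28" --pt "0.8 1.1 2 0 0 0 28" --pt "0.8 1.1 4 0 0 0 28" --pt "0.8 1.1 4 0 0 0 28" --pt "0.8 1.0 4 0 0 3 28" --pt "0.8 0.9 4 0 0 6 28" --pt "0.8 0.8 4 0 0 9 28" --pt "0.8 0.8 4 0 0 12 28" --pt "0.8 0.8 4 0 0 12 28"

```text
clock: 13.98
eef_pos: [0.5638, 0.0969, 0.1537]
ee_rot: [-0.282, 0.96, -0.0, 0.002]
wrist_force: [1.0, 0.0, 3.7]
width: 0.361
grip_force: 45.0
```

apply_moves --pt "0 -0.1 0 0 0 3 28" --pt "0 -0.2 0 0 0 6 28" --pt "0 -0.3 0 0 0 9 28" --pt "0 -0.4 0 0 0 12 28" --pt "0 -0.4 0 0 0 14 28" --pt "0 -0.4 0 0 0 14 28"

```text
clock: 14.48
eef_pos: [0.564, 0.0965, 0.1537]
ee_rot: [-0.164, 0.987, -0.0, 0.002]
wrist_force: [0.2, -0.7, 5.4]
width: 0.362
grip_force: 45.0
```

apply_moves --pt "0 -0.1 0 0 0 3 28" --pt "0 -0.2 0 0 0 6 28" --pt "0 -0.3 0 0 0 9 28" --pt "0 -0.4 0 0 0 12 28" --pt "0 -0.4 0 0 0 14 28" --pt "0 -0.4 0 0 0 14 28"

```text
clock: 14.98
eef_pos: [0.5639, 0.0962, 0.1536]
ee_rot: [-0.042, 0.999, -0.0, 0.001]
wrist_force: [0.9, -0.9, 5.2]
width: 0.362
grip_force: 45.0
```

apply_moves --pt "0 -0.1 0 0 0 3 28" --pt "0 -0.2 0 0 0 6 28" --pt "0 -0.3 0 0 0 9 28" --pt "0 -0.4 0 0 0 12 28" --pt "0 -0.4 0 0 0 14 28" --pt "0 -0.4 0 0 0 14 28"

```text
clock: 15.48
eef_pos: [0.5637, 0.0957, 0.1536]
ee_rot: [0.08, 0.997, -0.0, 0.001]
wrist_force: [-1.0, -0.9, 6.3]
width: 0.363
grip_force: 45.0
```

Run:
```python
from h import *
st();go([.5628,.0955,.1535],80)
```

```text
{'clock': 15.4833, 'joints': [0.1089, 0.0102, 1.4363, -0.0005, 1.6928, -1.3023], 'eef_pos': [0.5637, 0.0957, 0.1536], 'ee_rot': [0.0797, 0.9968, -0.0, 0.0012], 'wrist_force': [-0.9971, -0.8864, 6.3171], 'torque': [-0.1874, 0.1819, 0.0071], 'width': 0.3625, 'grip_force': 45.0019}
shift [ 0.9 -0.3  0.1] turn [0.01 0.13 0.85] yang 80.85
```

apply_moves --pt "0.3 -0.1 0 0 0 3 28" --pt "0.5 -0.1 0 0 0 6 28" --pt "0.5 -0.2 0 0 0 9 28" --pt "0.5 -0.2 0 0 0 12 28" --pt "0.5 -0.2 0 0 0 14 28" --pt "0.5 -0.2 0 0 0 14 28"

```text
clock: 15.98
eef_pos: [0.5631, 0.0952, 0.1534]
ee_rot: [0.201, 0.98, -0.0, 0.001]
wrist_force: [-1.2, -2.3, 5.3]
width: 0.363
grip_force: 45.0
```

apply_moves --pt "0 -0.1 0 0 0 3 28" --pt "0 -0.2 0 0 0 6 28" --pt "0 -0.3 0 0 0 9 28" --pt "0 -0.3 0 0 0 12 28" --pt "0 -0.3 0 0 0 14 28" --pt "0 -0.3 0 0 0 14 28"

```text
clock: 16.48
eef_pos: [0.5628, 0.0946, 0.1533]
ee_rot: [0.319, 0.948, -0.001, 0.001]
wrist_force: [-0.9, -3.0, 5.6]
width: 0.36
grip_force: 45.0
```

apply_moves --pt "0 -0.1 0 0 0 3 28" --pt "0 -0.2 0 0 0 6 28" --pt "0 -0.3 0 0 0 9 28" --pt "0 -0.3 0 0 0 12 28" --pt "0 -0.3 0 0 0 14 28" --pt "0 -0.3 0 0 0 14 28"

```text
clock: 16.98
eef_pos: [0.5626, 0.0944, 0.1533]
ee_rot: [0.432, 0.902, -0.0, 0.001]
wrist_force: [-1.0, -2.6, 4.5]
width: 0.362
grip_force: 45.0
```

Run:
```python
from h import *
st();go([.5628,.0955,.1535],80)
```

```text
{'clock': 16.9833, 'joints': [0.1076, 0.0078, 1.4391, -0.0016, 1.6935, -0.5702], 'eef_pos': [0.5626, 0.0944, 0.1533], 'ee_rot': [0.4319, 0.9019, -0.0004, 0.0009], 'wrist_force': [-0.995, -2.6073, 4.5058], 'torque': [-0.7032, 0.392, 0.0125], 'width': 0.3621, 'grip_force': 45.0019}
shift [ 0.7  0.8 -0.2] turn [-3.000e-02  1.100e-01 -4.117e+01] yang 38.83
```

apply_moves --pt "0 0 -10 0 0 0 28" --pt "0 0 -25 0 0 0 28" --pt "0 0 -40 0 0 0 28" --pt "0 0 -55 0 0 -7 28" --pt "0 0 -68 0 0 -14 28" --pt "0 0 -72 0 0 -21 28" --pt "0 0 -72 0 0 -28 28" --pt "0 0 -72 0 0 -35 28" --pt "0 0 -72 0 0 -41 28" --pt "0 0 -72 0 0 -46 28" --pt "0 0 -72 0 0 -46 28" --pt "0 0 -72 0 0 -46 28"

```text
clock: 17.98
eef_pos: [0.5622, 0.0954, 0.2234]
ee_rot: [0.046, 0.999, 0.0, -0.001]
wrist_force: [-0.2, -0.5, -3.9]
width: 0.363
grip_force: 45.0
```

```bash
cat > tilt.py <<'E'
from h import *
from scipy.optimize import least_squares
def tilt(ims,zoff):
    s=state();p=s['eef_pos'];zc=p[2]-zoff; Q=[]
    for n,D in ims:
        W,u,v=world(n,D);Q.append(W[(np.hypot(W[:,0]-p[0],W[:,1]-p[1])<.04)&(W[:,2]>zc-.046)&(W[:,2]<zc-.003)])
    P=np.vstack(Q)
    def f(a):
        d=P[:,2]-zc; c=np.c_[a[0]+a[2]*d,a[1]+a[3]*d]; r=np.where(-d<.034,.014-.004*(-d)/.034,.010)
        return np.hypot(*(P[:,:2]-c).T)-r
    o=least_squares(f,[p[0],p[1],0,0],loss='soft_l1',f_scale=.0008)
    a=o.x; print('n',len(P),'collar c',a[:2].round(4),'tilt slopes dx/dz,dy/dz',a[2:].round(4),'rms',np.median(abs(o.fun)).round(4))
    tip=a[:2]-.076*a[2:];print('tip',tip.round(4),'TCP',np.round(p,4)); return a
E
python3 - <<'E'
from tilt import *
st()
I,D=cams.get_image('scene'); D2=[cams.get_image('scene')[1] for _ in range(3)]
tilt([('scene',d) for d in [D]+D2],.0137)
print([(np.round(d['centre'],4).tolist(),round(d['p'],2)) for d in cams.spot_point('scene','arbor_collar')])
save('s4.png',cv2.resize(I[160:290,225:325],(615,800),interpolation=cv2.INTER_CUBIC)[:600])
E
```

```text
{'clock': 17.9833, 'joints': [0.1083, 0.0121, 1.3111, 0.0003, 1.8199, -1.3708], 'eef_pos': [0.5622, 0.0954, 0.2234], 'ee_rot': [0.0458, 0.999, 0.0, -0.0007], 'wrist_force': [-0.2289, -0.4782, -3.9076], 'torque': [0.0038, -0.004, 0.0058], 'width': 0.3627, 'grip_force': 44.9984}
n 555 collar c [0.56   0.0945] tilt slopes dx/dz,dy/dz [ 0.033  -0.0153] rms 0.0006
tip [0.5575 0.0956] TCP [0.5624 0.0953 0.2239]
[([0.5578, 0.4223, 0.0751], 0.97), ([0.5613, 0.0946, 0.2097], 0.78)]
```

View pics/s4.png

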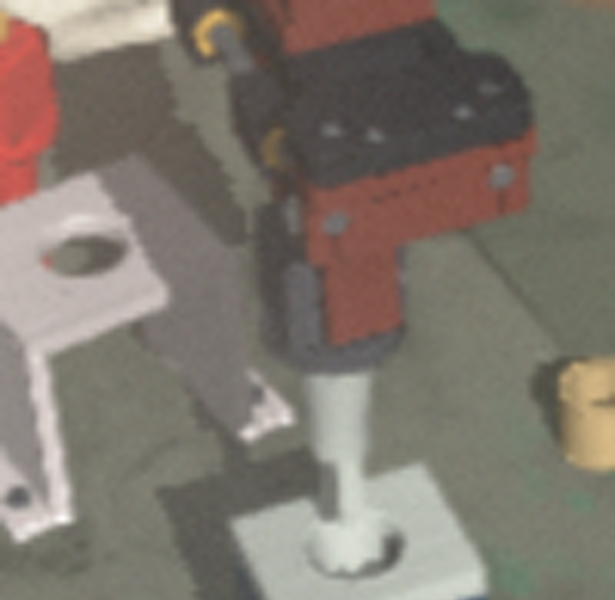

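Run:
```python
import tilt as T, h, numpy as np
D=np.load('scene1.npz')['D']
T.state=lambda:dict(eef_pos=[.5519,.3142,.2266]); T.tilt([('scene',D)],.0152)
```

```text
n 123 collar c [0.5497 0.3136] tilt slopes dx/dz,dy/dz [-0.0068 -0.0044] rms 0.0008
tip [0.5502 0.314 ] TCP [0.5519 0.3142 0.2266]
```

apply_moves --pt "0 0 0 0 -1 0 28" --pt "0 0 0 0 -2 0 28" --pt "0 0 0 0 -2 0 28" --pt "0 0 0 0 -2 0 28"

```text
clock: 18.57
eef_pos: [0.5621, 0.0953, 0.2244]
ee_rot: [0.045, 0.999, -0.001, 0.018]
wrist_force: [-0.6, -0.1, -3.3]
width: 0.36
grip_force: 45.0
```

Run:
```python
from tilt import *
st()
tilt([('scene',cams.get_image('scene')[1]) for _ in range(4)],.0137)
```

```text
{'clock': 18.5667, 'joints': [0.1127, -0.0217, 1.3434, -0.0072, 1.7849, -1.3696], 'eef_pos': [0.5621, 0.0953, 0.2244], 'ee_rot': [0.0451, 0.9988, -0.0007, 0.0178], 'wrist_force': [-0.6184, -0.1143, -3.3431], 'torque': [0.0759, 0.0732, 0.0027], 'width': 0.3603, 'grip_force': 44.9987}
n 551 collar c [0.5602 0.0948] tilt slopes dx/dz,dy/dz [-0.0124 -0.0056] rms 0.0006
tip [0.5611 0.0952] TCP [0.5624 0.0953 0.2241]
```

apply_moves --pt "0.5 0.3 14 0 0 0 28" --pt "1.0 0.3 28 0 0 0 28" --pt "1.5 0.3 42 0 0 0 28" --pt "1.9 0.3 54 0 0 0 28" --pt "2.2 0.3 62 0 0 0 28" --pt "2.4 0.3 68 0 0 0 28" --pt "2.5 0.3 71 0 0 0 28" --pt "2.5 0.3 72 0 0 0 28" --pt "2.5 0.3 72 0 0 0 28" --pt "2.5 0.3 72 0 0 0 28" --grip_force 60

```text
clock: 19.6
eef_pos: [0.5627, 0.0956, 0.1537]
ee_rot: [0.045, 0.999, -0.001, 0.018]
wrist_force: [-1.9, -1.2, 4.4]
width: 0.361
grip_force: 60.0
```

apply_moves --pt "0 -0.1 0.3 0.1 0 3 28" --pt "0 -0.2 0.3 0.2 0 6 28" --pt "0 -0.3 0.3 0.3 0 9 28" --pt "0 -0.4 0.3 0.4 0 12 28" --pt "0 -0.4 0.3 0.5 0 14 28" --pt "0 -0.4 0.3 0.5 0 14 28"

```text
clock: 20.1
eef_pos: [0.5633, 0.0954, 0.1535]
ee_rot: [0.167, 0.986, -0.002, 0.019]
wrist_force: [-2.4, 0.6, 5.1]
width: 0.363
grip_force: 60.0
```

apply_moves --pt "0.5 -0.1 0 0.1 0 3 28" --pt "0.7 -0.2 0 0.2 0 6 28" --pt "0.7 -0.3 0 0.3 0 9 28" --pt "0.7 -0.4 0 0.4 0 12 28" --pt "0.7 -0.4 0 0.5 0 14 28" --pt "0.7 -0.4 0 0.5 0 14 28"

```text
clock: 20.6
eef_pos: [0.5624, 0.0951, 0.1522]
ee_rot: [0.286, 0.958, -0.005, 0.018]
wrist_force: [1.0, 0.2, -3.0]
width: 0.358
grip_force: 60.0
```

apply_moves --pt "0 -0.1 0 0.1 0 3 28" --pt "0 -0.2 0 0.2 0 6 28" --pt "0 -0.3 0 0.3 0 9 28" --pt "0 -0.4 0 0.4 0 12 28" --pt "0 -0.4 0 0.5 0 14 28" --pt "0 -0.4 0 0.5 0 16 28" --pt "0 -0.4 0 0.5 0 18 28"

```text
clock: 21.18
eef_pos: [0.5612, 0.0945, 0.1501]
ee_rot: [0.432, 0.902, -0.007, 0.015]
wrist_force: [-0.4, 0.2, -4.4]
width: 0.36
grip_force: 60.0
```

Run:
```python
from h import *
st()
```

```text
{'clock': 21.1833, 'joints': [0.1247, -0.01, 1.4629, -0.0288, 1.6707, -0.5561], 'eef_pos': [0.5612, 0.0945, 0.1501], 'ee_rot': [0.4318, 0.9018, -0.0072, 0.0153], 'wrist_force': [-0.3919, 0.1611, -4.3579], 'torque': [-0.0419, -0.0281, -0.0008], 'width': 0.3595, 'grip_force': 59.9979}
```

apply_moves --pt "0.1 0 3 0 0 0 28" --pt "0.1 0 5 0 0 0 28" --pt "0.1 0 5 0 0 0 28"

```text
clock: 21.43
eef_pos: [0.5612, 0.0945, 0.1454]
ee_rot: [0.431, 0.902, -0.007, 0.015]
wrist_force: [0.2, -0.1, -3.8]
width: 0.356
grip_force: 60.0
```

Run:
```python
from h import *
st()
```

```text
{'clock': 21.4333, 'joints': [0.1247, -0.0095, 1.4708, -0.0287, 1.6619, -0.5572], 'eef_pos': [0.5612, 0.0945, 0.1454], 'ee_rot': [0.4312, 0.9021, -0.0071, 0.0154], 'wrist_force': [0.2029, -0.1416, -3.762], 'torque': [-0.0258, -0.0339, 0.0783], 'width': 0.3563, 'grip_force': 59.9987}
```

The tang found the slot (no load, z below the rest level). Pressing down in stages now.

apply_moves --pt "0.1 0 3 0 0 0 28" --pt "0.2 0 5 0 0 0 28" --pt "0.3 0 7 0 0 0 28" --pt "0.3 0 8 0 0 0 28" --pt "0.3 0 8 0 0 0 28"

```text
clock: 21.85
eef_pos: [0.5616, 0.0947, 0.1386]
ee_rot: [0.432, 0.902, -0.007, 0.016]
wrist_force: [1.1, -0.3, -4.0]
width: 0.357
grip_force: 60.0
```

apply_moves --pt "0.1 0 2 0 0 0 28" --pt "0.1 0 4 0 0 0 28" --pt "0.2 0 5 0 0 0 28" --pt "0.2 0 5 0 0 0 28"

```text
clock: 22.18
eef_pos: [0.5617, 0.0947, 0.1341]
ee_rot: [0.432, 0.902, -0.006, 0.017]
wrist_force: [1.6, -0.5, 1.0]
width: 0.36
grip_force: 60.0
```

apply_moves --pt "0.1 0 2 0 0 0 28" --pt "0.2 0 4 0 0 0 28" --pt "0.2 0 4 0 0 0 28"

```text
clock: 22.43
eef_pos: [0.5618, 0.0948, 0.1305]
ee_rot: [0.432, 0.902, -0.006, 0.017]
wrist_force: [0.8, 0.1, 4.2]
width: 0.359
grip_force: 60.0
```

apply_moves --pt "0 0 1 0 0 0 28" --pt "0.1 0 2 0 0 0 28" --pt "0.1 0 2 0 0 0 28" --pt "0.1 0 2 0 0 0 28"

```text
clock: 22.77
eef_pos: [0.5619, 0.0948, 0.13]
ee_rot: [0.432, 0.902, -0.006, 0.017]
wrist_force: [-2.1, -0.4, 10.7]
width: 0.364
grip_force: 60.0
```

apply_moves --pt "0 0 1 0 0 0 28" --pt "0 0 2 0 0 0 28" --pt "0 0 2 0 0 0 28" --pt "0 0 2 0 0 0 28"

```text
clock: 23.1
eef_pos: [0.5621, 0.0947, 0.1299]
ee_rot: [0.432, 0.902, -0.006, 0.018]
wrist_force: [-5.4, -0.6, 18.4]
width: 0.36
grip_force: 60.0
```

Run:
```python
from h import *
st()
I,D=cams.get_image('scene');W,u,v=world('scene',D)
N=W[(np.hypot(W[:,0]-.561,W[:,1]-.0955)<.026)&(W[:,2]>.112)&(W[:,2]<.14)]
for z in np.arange(.112,.14,.002):
    P=N[(N[:,2]>=z)&(N[:,2]<z+.002)]
    if len(P): print(z.round(4),len(P),'ymin %.4f'%P[:,1].min())
save('s5.png',cv2.resize(I[200:300,240:330],(540,600),interpolation=cv2.INTER_CUBIC))
```

```text
{'clock': 23.1, 'joints': [0.1249, -0.0093, 1.498, -0.0289, 1.6289, -0.5542], 'eef_pos': [0.5621, 0.0947, 0.1299], 'ee_rot': [0.432, 0.9017, -0.0057, 0.0179], 'wrist_force': [-5.4472, -0.6258, 18.3584], 'torque': [-0.2713, 1.578, 0.0436], 'width': 0.3603, 'grip_force': 60.0231}
0.112 4 ymin 0.0733
0.114 25 ymin 0.0703
0.116 34 ymin 0.0697
0.118 12 ymin 0.0716
0.12 22 ymin 0.0721
0.122 28 ymin 0.0713
0.124 14 ymin 0.0732
0.126 11 ymin 0.0702
0.128 8 ymin 0.0717
0.13 6 ymin 0.0745
0.132 17 ymin 0.0703
0.134 13 ymin 0.0711
0.136 13 ymin 0.0728
0.138 11 ymin 0.0708
```

View pics/s5.png

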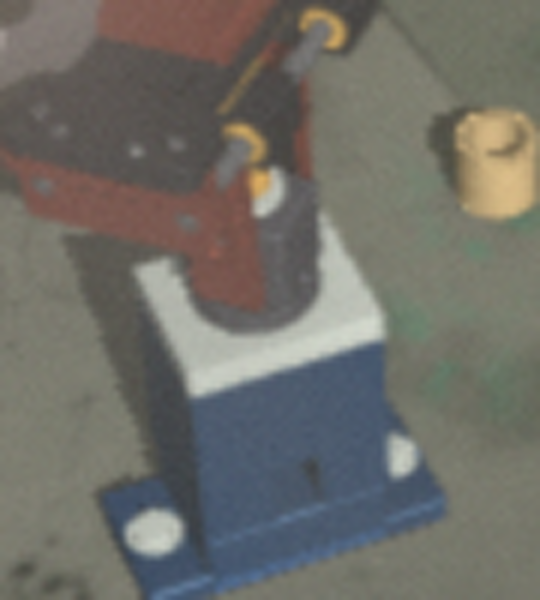

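apply_moves --pt "0 0 -2 0 0 0 28" --pt "0 0 -3 0 0 0 28" --pt "0 0 -3 0 0 0 40" --pt "0 0 -3 0 0 0 60" --pt "0 0 -3 0 0 0 60" --pt "0 0 -4 0 0 0 60" --pt "0 0 -15 0 0 0 60" --pt "0 0 -35 0 0 0 60" --pt "0 0 -65 0 0 0 60" --pt "0 0 -95 0 0 0 60" --pt "0 0 -95 0 0 0 60" --pt "0 0 -95 0 0 0 60"

```text
clock: 24.15
eef_pos: [0.5602, 0.0974, 0.2239]
ee_rot: [0.432, 0.902, -0.005, 0.018]
wrist_force: [0.0, -0.2, 0.2]
width: 0.681
grip_force: 0.0
```

Run:
```python
from h import *
st()
for n in('scene','top'):
    W,u,v=world(n,cams.get_image(n)[1])
    N=W[(np.hypot(W[:,0]-.561,W[:,1]-.0955)<.03)]
    h=N[(N[:,2]>.15)&(N[:,2]<.165)]; t=N[(N[:,2]>.166)&(N[:,2]<.18)]
    print(n,len(h),np.median(h[:,2]) if len(h) else 0,len(t),np.median(t[:,2]) if len(t) else 0,t.mean(0).round(4))
    s=W[(abs(W[:,0]-.561)<.034)&(abs(W[:,1]-.0955)<.026)&(W[:,2]>.113)&(W[:,2]<.119)&(np.hypot(W[:,0]-.561,W[:,1]-.0955)>.026)];print('face',np.median(s[:,2]))
go([.555,-.2545,.12],174.3)
go([.555,-.2545,.12],-5.7)
```

```text
{'clock': 24.15, 'joints': [0.1299, -0.0156, 1.3382, -0.0294, 1.7938, -0.5542], 'eef_pos': [0.5602, 0.0974, 0.2239], 'ee_rot': [0.432, 0.9017, -0.0052, 0.0183], 'wrist_force': [0.0119, -0.2031, 0.2489], 'torque': [-0.04, 0.0102, -0.0196], 'width': 0.681, 'grip_force': 0.0}
scene 224 0.1589378263444 63 0.1710935136080675 [0.5598 0.0935 0.1706]
face 0.1160310763396585
top 0 0 0 0 [nan nan nan]
face 0.11540699964354278
shift [-267.9 -223.7  109.1] turn [  -2.29    1.04 -135.48] yang 38.8
shift [-267.9 -223.7  109.1] turn [ 0.83  1.84 44.5 ] yang 38.8<stdin>:7: RuntimeWarning: Mean of empty slice.
  ret = um.true_divide(
```

Run:
```python
from h import *
go([.552,-.257,.12],-5.7)
```

```text
shift [-267.9 -227.6  109.1] turn [ 0.83  1.84 44.5 ] yang 38.8
```

apply_moves --pt "-25 -21 0 0 0 4 50" --pt "-50 -42 0 0.1 0.2 8 45" --pt "-75 -63 5 0.2 0.4 13 40" --pt "-100 -85 15 0.3 0.6 18 40" --pt "-126 -107 30 0.4 0.8 23 40" --pt "-152 -129 45 0.5 1.1 28 40" --pt "-178 -151 60 0.6 1.3 33 40" --pt "-204 -173 78 0.7 1.5 38 40" --pt "-230 -195 92 0.8 1.7 42 40" --pt "-252 -214 103 0.83 1.84 44.5 40" --pt "-267.9 -227.6 109 0.83 1.84 44.5 40" --pt "-267.9 -227.6 109 0.83 1.84 44.5 40" --pt "-267.9 -227.6 109 0.83 1.84 44.5 40" --pt "-267.9 -227.6 109 0.83 1.84 44.5 40"

```text
clock: 25.42
eef_pos: [0.5518, -0.2561, 0.1196]
ee_rot: [0.741, 0.671, 0.0, -0.001]
wrist_force: [-0.1, -0.7, 0.7]
width: 0.457
grip_force: 0.0
```

Run:
```python
from h import *
st();go([.552,-.257,.004],-5.7)
```

```text
{'clock': 25.4167, 'joints': [-0.491, 0.1184, 1.3835, 0.0009, 1.6409, -0.3916], 'eef_pos': [0.5518, -0.2561, 0.1196], 'ee_rot': [0.7414, 0.6711, 0.0002, -0.0008], 'wrist_force': [-0.1145, -0.6792, 0.7056], 'torque': [-0.0658, 0.0627, -0.0288], 'width': 0.4568, 'grip_force': 0.0}
shift [ -1.    0.4 115.6] turn [-0.05 -0.08  0.01] yang -5.69
```

Descend to the drift and grip it.

apply_moves --pt "-0.5 0.3 30 0 0 0 40" --pt "-0.5 0.3 60 0 0 0 40" --pt "-0.5 0.3 85 0 0 0 40" --pt "-0.5 0.3 103 0 0 0 40" --pt "-0.5 0.3 112 0 0 0 40" --pt "-0.5 0.3 114.5 0 0 0 40" --pt "-0.5 0.3 114.5 0 0 0 40" --pt "-0.5 0.3 114.5 0 0 0 22" --pt "-0.5 0.3 114.5 0 0 0 14" --pt "-0.5 0.3 114.5 0 0 0 14" --pt "-0.5 0.3 114.5 0 0 0 14" --pt "-0.5 0.3 114.5 0 0 0 14" --grip_force 60

```text
clock: 26.42
eef_pos: [0.5531, -0.2579, 0.0074]
ee_rot: [0.741, 0.671, 0.001, 0.001]
wrist_force: [-0.2, 0.2, 3.6]
width: 0.198
grip_force: 60.0
```

Run:
```python
from h import *
st()
```

```text
{'clock': 26.4167, 'joints': [-0.4923, 0.18, 1.5181, 0.0005, 1.4409, -0.3926], 'eef_pos': [0.5531, -0.2579, 0.0074], 'ee_rot': [0.7415, 0.671, 0.0007, 0.0012], 'wrist_force': [-0.2025, 0.2148, 3.6002], 'torque': [-0.0544, 0.1852, -0.0367], 'width': 0.1979, 'grip_force': 59.9622}
```

apply_moves --pt "0 0 0 0 0 0 30" --pt "0 0 0 0 0 0 30" --pt "0 0 2 0 0 0 30" --pt "0 0 4 0 0 0 30" --pt "0 0 4 0 0 0 30" --pt "0 0 4 0 0 0 30"

```text
clock: 26.92
eef_pos: [0.5522, -0.2573, 0.0014]
ee_rot: [0.741, 0.671, 0.0, -0.0]
wrist_force: [-0.8, 0.7, 0.6]
width: 0.346
grip_force: 0.0
```

apply_moves --pt "0 0 0 0 0 0 14" --pt "0 0 0 0 0 0 14" --pt "0 0 0 0 0 0 14" --pt "0 0 0 0 0 0 14" --pt "0 0 -5 0 0 0 14" --pt "0 0 -15 0 0 0 14" --pt "0 0 -30 0 0 0 14" --pt "0 0 -45 0 0 0 14" --pt "0 0 -50 0 0 0 14" --pt "0 0 -50 0 0 0 14" --pt "0 0 -50 0 0 0 14"

```text
clock: 27.83
eef_pos: [0.5526, -0.2575, 0.0522]
ee_rot: [0.741, 0.671, 0.0, 0.001]
wrist_force: [0.8, -0.5, -2.3]
width: 0.199
grip_force: 60.0
```

```bash
cat > drift.py <<'E'
from h import *
def drift():
    p=np.array(state()['eef_pos']);print('TCP',p.round(4))
    R=Ro.from_quat(state()['ee_rot']);y=R.apply([0,1,0]);an=np.arctan2(y[1],y[0]);d=np.array([-np.sin(an),np.cos(an)])
    if d[1]<0:d=-d
    for n in('scene','top'):
        I,D=cams.get_image(n);W,u,v=world(n,D)
        q=(W[:,:2]-p[:2])@d; l=(W[:,:2]-p[:2])@np.array([d[1],-d[0]])
        for k in('drift_tip','drift_grip'):
            print(n,k,[(np.round(c['centre'],4).tolist(),round(c['p'],2)) for c in cams.spot_point(n,k)][:2])
        for a in range(20,145,10):
            m=(q>a/1e3)&(q<(a+10)/1e3)&(abs(l)<.02)&(W[:,2]>p[2]-.02)&(W[:,2]<p[2]+.035)
            if m.sum()>3:
                L=l[m]; Zt=W[m,2]; t=Zt>np.percentile(Zt,90)-.003
                print(a+5,m.sum(),'lat mid %.1f (%.1f..%.1f) ztop %.1f zmin %.1f'%((L[t].min()+L[t].max())*500,L.min()*1e3,L.max()*1e3,np.median(Zt[t])*1e3,Zt.min()*1e3))
        if n=='scene': return_I=I
    return return_I
E
python3 - <<'E'
from drift import *
st();I=drift()
E
```

```text
{'clock': 27.8333, 'joints': [-0.4922, 0.1486, 1.4711, 0.0004, 1.5206, -0.3926], 'eef_pos': [0.5526, -0.2575, 0.0522], 'ee_rot': [0.7414, 0.6711, 0.0004, 0.0005], 'wrist_force': [0.8304, -0.4791, -2.3312], 'torque': [-0.1756, 0.0818, -0.0006], 'width': 0.199, 'grip_force': 59.9988}
TCP [ 0.5526 -0.2575  0.0522]
scene drift_tip [([0.566, -0.1168, 0.0538], 0.65), ([0.5597, 0.0614, 0.0283], 0.61)]
scene drift_grip [([0.5529, -0.2519, 0.0637], 0.63)]
95 18 lat mid -3.4 (-5.6..-1.5) ztop 68.0 zmin 49.8
105 27 lat mid -0.4 (-5.7..4.8) ztop 66.5 zmin 49.7
115 30 lat mid -1.0 (-6.0..4.1) ztop 62.8 zmin 50.6
125 27 lat mid -0.0 (-5.7..5.4) ztop 59.0 zmin 50.0
135 19 lat mid -0.4 (-5.7..4.9) ztop 56.4 zmin 51.7
top drift_tip [([0.5661, -0.1188, 0.0512], 0.71)]
top drift_grip [([0.5593, -0.2548, 0.0676], 0.54)]
25 23 lat mid -2.2 (-10.4..5.5) ztop 77.0 zmin 52.2
35 33 lat mid -1.8 (-10.9..7.6) ztop 76.6 zmin 49.4
45 33 lat mid -1.5 (-10.6..6.8) ztop 77.5 zmin 57.9
55 33 lat mid -1.4 (-9.9..6.5) ztop 78.3 zmin 52.8
65 31 lat mid -0.2 (-9.9..7.6) ztop 76.1 zmin 52.9
75 24 lat mid -1.5 (-6.6..4.2) ztop 76.2 zmin 49.4
85 18 lat mid -0.5 (-6.3..4.0) ztop 73.6 zmin 59.2
95 23 lat mid -1.4 (-6.3..3.8) ztop 72.9 zmin 53.2
105 19 lat mid -1.7 (-6.2..2.4) ztop 68.2 zmin 45.5
115 17 lat mid -1.0 (-5.3..4.3) ztop 65.7 zmin 54.4
125 21 lat mid 0.5 (-5.7..4.7) ztop 59.6 zmin 46.8
135 17 lat mid -0.5 (-5.7..4.3) ztop 58.5 zmin 50.0
145 4 lat mid -1.8 (-4.4..3.7) ztop 54.9 zmin 52.4
```

Run:
```python
from h import *
go([.5437,-.0959,.0335],-5.2)
```

```text
shift [159.7 -24.3  17.7] turn [-0.04 -0.04 -0.5 ] yang -5.7
```

apply_moves --pt "20 -3 2 0 0 -0.2 14" --pt "50 -8 4 0 0 -0.5 14" --pt "80 -13 8 0 0 -0.5 14" --pt "110 -17 12 0 0 -0.5 14" --pt "138 -21 15 0 0 -0.5 14" --pt "155 -23.6 17 0 0 -0.5 14" --pt "159.7 -24.3 17.7 0 0 -0.5 14" --pt "159.7 -24.3 17.7 0 0 -0.5 14" --pt "159.7 -24.3 17.7 0 0 -0.5 14" --pt "159.7 -24.3 17.7 0 0 -0.5 14"

```text
clock: 28.97
eef_pos: [0.5444, -0.0973, 0.0345]
ee_rot: [0.739, 0.674, 0.0, 0.001]
wrist_force: [0.2, -0.7, -2.2]
width: 0.2
grip_force: 60.0
```

Run:
```python
from drift import *
st();I=drift()
go([.5437,-.0959,.0335],-5.2)
print([(np.round(c['centre'],4).tolist(),round(c['p'],2)) for c in cams.spot_point('scene','slot_entry')][:2])
save('s6.png',cv2.resize(I[230:350,250:370],(600,600),interpolation=cv2.INTER_CUBIC))
```

```text
{'clock': 28.9667, 'joints': [-0.2382, 0.0102, 1.6492, -0.0003, 1.4811, -0.1464], 'eef_pos': [0.5444, -0.0973, 0.0345], 'ee_rot': [0.7388, 0.6739, 0.0002, 0.0006], 'wrist_force': [0.2398, -0.6756, -2.2259], 'torque': [-0.2283, -0.005, 0.0146], 'width': 0.2001, 'grip_force': 59.9986}
TCP [ 0.5444 -0.0973  0.0345]
scene drift_tip [([0.5441, -0.0965, 0.0447], 0.48)]
scene drift_grip [([0.5455, -0.0956, 0.0456], 0.56)]
135 6 lat mid -4.2 (-5.6..-2.9) ztop 38.1 zmin 35.7
top drift_tip [([0.5583, 0.0423, 0.038], 0.5)]
top drift_grip [([0.5619, 0.0942, 0.1198], 0.21)]
45 16 lat mid -3.0 (-9.3..9.1) ztop 58.0 zmin 39.1
55 31 lat mid -1.7 (-9.2..9.2) ztop 63.7 zmin 44.1
65 27 lat mid 0.8 (-9.0..8.1) ztop 60.1 zmin 36.3
75 19 lat mid 0.1 (-5.1..4.3) ztop 58.7 zmin 43.2
85 20 lat mid -2.4 (-5.5..4.0) ztop 60.7 zmin 38.0
95 18 lat mid -2.8 (-5.9..3.7) ztop 56.3 zmin 34.4
105 18 lat mid -1.5 (-5.6..5.6) ztop 51.9 zmin 45.4
115 20 lat mid 0.8 (-5.1..4.8) ztop 48.0 zmin 34.1
125 19 lat mid 0.1 (-5.6..4.7) ztop 45.0 zmin 33.1
135 16 lat mid -0.1 (-4.3..4.6) ztop 41.8 zmin 34.4
shift [ 0.8 -0.6  0.9] turn [ 0.05 -0.   -0.06] yang -5.26
[([0.5584, 0.0629, 0.0261], 0.77), ([0.5635, 0.0965, 0.1162], 0.39)]
```

View pics/s6.png

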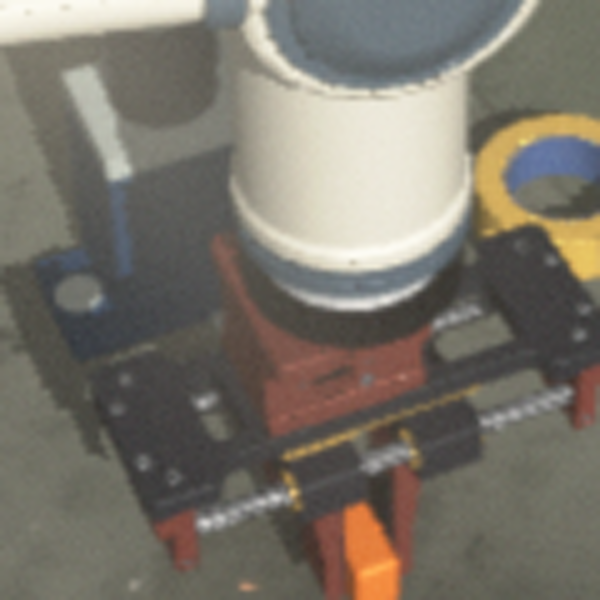

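apply_moves --pt "0 -0.5 0.7 0 0 0 14" --pt "5 -0.6 0.7 0 0 0 14" --pt "12 -0.6 0.7 0 0 0 14" --pt "20 -0.6 0.7 0 0 0 14" --pt "28 -0.6 0.7 0 0 0 14" --pt "35 -0.6 0.7 0 0 0 14" --pt "38 -0.6 0.7 0 0 0 14" --pt "38 -0.6 0.7 0 0 0 14"

```text
clock: 29.98
eef_pos: [0.5471, -0.0571, 0.0337]
ee_rot: [0.738, 0.675, 0.0, 0.0]
wrist_force: [-0.8, 0.7, -2.3]
width: 0.199
grip_force: 60.0
```

Run:
```python
from h import *
st()
I,D=cams.get_image('top');save('t7.png',cv2.resize(I[215:300,280:400],(720,510),interpolation=cv2.INTER_CUBIC))
```

```text
{'clock': 29.9833, 'joints': [-0.1661, 0.0034, 1.6575, 0.0004, 1.4798, -0.0768], 'eef_pos': [0.5471, -0.0571, 0.0337], 'ee_rot': [0.738, 0.6748, 0.0004, 0.0002], 'wrist_force': [-0.7691, 0.6657, -2.3472], 'torque': [-0.1422, 0.0439, -0.012], 'width': 0.1993, 'grip_force': 59.9988}
```

apply_moves --pt "4 0 0 0 0 0 14" --pt "8 0 0 0 0 0 14" --pt "12 0 0 0 0 0 14" --pt "15 0 0 0 0 0 14" --pt "15 0 0 0 0 0 14"

```text
clock: 30.45
eef_pos: [0.5484, -0.0427, 0.0336]
ee_rot: [0.738, 0.674, 0.0, 0.0]
wrist_force: [-0.4, -0.1, -2.6]
width: 0.203
grip_force: 60.0
```

apply_moves --pt "2 0 0 0 0 0 14" --pt "4 0 0 0 0 0 14" --pt "6 0 0 0 0 0 14" --pt "6 0 0 0 0 0 14"

```text
clock: 30.78
eef_pos: [0.5488, -0.0371, 0.0334]
ee_rot: [0.738, 0.674, 0.0, 0.0]
wrist_force: [0.1, 0.4, -4.3]
width: 0.2
grip_force: 60.0
```

apply_moves --pt "1 0 0.5 0 0 0 14" --pt "2.5 0 1.0 0 0 0 14" --pt "4 0 1.5 0 0 0 14" --pt "5 0 1.5 0 0 0 14" --pt "5 0 1.5 0 0 0 14"

```text
clock: 31.2
eef_pos: [0.5494, -0.0325, 0.0322]
ee_rot: [0.738, 0.674, 0.0, 0.0]
wrist_force: [0.6, -2.4, -2.0]
width: 0.201
grip_force: 60.0
```

apply_moves --pt "1 0 0 0 0 0 14" --pt "2 0 0 0 0 0 14" --pt "3 0 0 0 0 0 14" --pt "4 0 0 0 0 0 14" --pt "4 0 0 0 0 0 14"

```text
clock: 31.62
eef_pos: [0.5498, -0.0297, 0.0324]
ee_rot: [0.739, 0.674, -0.0, 0.001]
wrist_force: [-1.1, -5.7, -2.2]
width: 0.199
grip_force: 60.0
```

apply_moves --pt "1 0 0 0 0 0 14" --pt "2 0 0 0 0 0 14" --pt "3 0 0 0 0 0 14" --pt "4 0 0 0 0 0 14" --pt "4 0 0 0 0 0 14"

```text
clock: 32.03
eef_pos: [0.5502, -0.0267, 0.0325]
ee_rot: [0.739, 0.674, -0.001, 0.002]
wrist_force: [-0.1, -8.7, -1.8]
width: 0.204
grip_force: 60.0
```

apply_moves --pt "1 0 0 0 0 0 14" --pt "2 0 0 0 0 0 14" --pt "3 0 0 0 0 0 14" --pt "3 0 0 0 0 0 14"

```text
clock: 32.37
eef_pos: [0.5505, -0.0241, 0.0325]
ee_rot: [0.739, 0.674, -0.001, 0.002]
wrist_force: [-1.5, -10.2, -1.5]
width: 0.203
grip_force: 60.0
```

apply_moves --pt "1 0 0 0 0 0 14" --pt "2 0 0 0 0 0 14" --pt "3 0 0 0 0 0 14" --pt "4 0 0 0 0 0 14" --pt "5 0 0 0 0 0 14" --pt "6 0 0 0 0 0 14" --pt "6 0 0 0 0 0 14"

```text
clock: 32.95
eef_pos: [0.551, -0.0184, 0.0325]
ee_rot: [0.739, 0.674, -0.001, 0.002]
wrist_force: [-0.9, -11.6, -1.8]
width: 0.207
grip_force: 60.0
```

apply_moves --pt "1 0 0 0 0 0 14" --pt "2 0 0 0 0 0 14" --pt "3 0 0 0 0 0 14" --pt "4 0 0 0 0 0 14" --pt "5 0 0 0 0 0 14" --pt "5 0 0 0 0 0 14"

```text
clock: 33.45
eef_pos: [0.5514, -0.0131, 0.0324]
ee_rot: [0.739, 0.674, -0.001, 0.002]
wrist_force: [-0.3, -10.3, -2.5]
width: 0.201
grip_force: 60.0
```

apply_moves --pt "1 0 0 0 0 0 14" --pt "2 0 0 0 0 0 14" --pt "3 0 0 0 0 0 14" --pt "4 0 0 0 0 0 14" --pt "5 0 0 0 0 0 14" --pt "6 0 0 0 0 0 14" --pt "7 0 0 0 0 0 14" --pt "7 0 0 0 0 0 14"

```text
clock: 34.12
eef_pos: [0.552, -0.0056, 0.0323]
ee_rot: [0.739, 0.674, -0.001, 0.002]
wrist_force: [-0.9, -8.2, -3.3]
width: 0.204
grip_force: 60.0
```

apply_moves --pt "1 0 0 0 0 0 14" --pt "2 0 0 0 0 0 14" --pt "3 0 0 0 0 0 14" --pt "4 0 0 0 0 0 14" --pt "5 0 0 0 0 0 14" --pt "5 0 0 0 0 0 14"

```text
clock: 34.62
eef_pos: [0.5525, -0.0003, 0.0323]
ee_rot: [0.739, 0.674, -0.001, 0.001]
wrist_force: [-0.7, -7.7, -2.7]
width: 0.204
grip_force: 60.0
```

Run:
```python
from h import *
st()
for n in('top','scene'):
    I,D=cams.get_image(n);W,u,v=world(n,D)
    N=W[(np.hypot(W[:,0]-.561,W[:,1]-.0955)<.03)&(W[:,2]>.15)&(W[:,2]<.2)]
    print(n,len(N),np.percentile(N[:,2],[50,90,97]) if len(N) else 0)
    print([(np.round(c['centre'],4).tolist(),round(c['p'],2)) for c in cams.spot_point(n,'drift_tip')][:2])
```

```text
{'clock': 34.6167, 'joints': [-0.0603, 0.0108, 1.6527, -0.0029, 1.4772, 0.032], 'eef_pos': [0.5525, -0.0003, 0.0323], 'ee_rot': [0.7389, 0.6738, -0.0007, 0.0013], 'wrist_force': [-0.7481, -7.7462, -2.7384], 'torque': [-1.2264, 0.1252, 0.0002], 'width': 0.2042, 'grip_force': 59.9986}
top 238 [0.17140643 0.1807487  0.18427047]
[]
scene 48 [0.16426542 0.17050279 0.17155378]
[]
```

apply_moves --pt "1 0 0 0 0 0 14" --pt "2 0 0 0 0 0 14" --pt "3 0 0 0 0 0 14" --pt "3 0 0 0 0 0 14"

```text
clock: 35.15
eef_pos: [0.5527, 0.0029, 0.0322]
ee_rot: [0.739, 0.674, -0.001, 0.001]
wrist_force: [-0.6, -6.1, -2.0]
width: 0.2
grip_force: 60.0
```

apply_moves --pt "0 0 0 0 0 0 25" --pt "0 0 0 0 0 0 40" --pt "0 0 0 0 0 0 40" --pt "0 0 0 0 0 0 40" --pt "0 0 -15 0 0 0 40" --pt "-10 0 -40 0 0 0 40" --pt "-30 0 -70 0 0 0 40" --pt "-60 0 -100 0 0 0 40" --pt "-95 0 -125 0 0 0 40" --pt "-130 0 -150 0 0 0 40" --pt "-160 0 -160 0 0 0 40" --pt "-180 0 -160 0 0 0 40" --pt "-180 0 -160 0 0 0 40"

```text
clock: 36.23
eef_pos: [0.5363, -0.1784, 0.1937]
ee_rot: [0.74, 0.673, 0.001, 0.002]
wrist_force: [0.1, -0.2, -0.8]
width: 0.454
grip_force: 0.0
```

Run:
```python
from h import *
st()
for n in('top','scene'):
    I,D=cams.get_image(n);W,u,v=world(n,D)
    N=W[(np.hypot(W[:,0]-.561,W[:,1]-.0955)<.03)&(W[:,2]>.14)&(W[:,2]<.2)]
    t=N[N[:,2]>np.percentile(N[:,2],95)-.004]
    print(n,len(N),'stub top',np.median(t[:,2]),t.mean(0).round(4))
    for k in('drift_tip','drift_grip','arbor_collar'): print(k,[(np.round(c['centre'],4).tolist(),round(c['p'],2)) for c in cams.spot_point(n,k)][:2])
    O=(I[:,:,0]>180)&(I[:,:,1]<150)&(I[:,:,2]<90)
    P=world(n,D,O)[0];P=P[(abs(P[:,0]-.55)<.04)&(abs(P[:,1])<.08)&(P[:,2]<.08)]
    if len(P): print('handle y range',np.percentile(P[:,1],[2,98]).round(4),'zmax',np.percentile(P[:,2],90).round(4))
    if n=='scene': save('s8.png',cv2.resize(I[180:340,220:360],(525,600),interpolation=cv2.INTER_CUBIC))
```

```text
{'clock': 36.2333, 'joints': [-0.3809, -0.0103, 1.386, -0.0007, 1.7622, -0.2862], 'eef_pos': [0.5363, -0.1784, 0.1937], 'ee_rot': [0.7398, 0.6728, 0.0005, 0.0018], 'wrist_force': [0.0518, -0.1513, -0.7973], 'torque': [-0.0355, 0.0411, 0.058], 'width': 0.4538, 'grip_force': 0.0}
top 261 stub top 0.18463090593333797 [0.5606 0.0871 0.1847]
drift_tip [([0.5654, 0.1413, 0.0345], 0.64)]
drift_grip [([0.5593, 0.0053, 0.0483], 0.75)]
arbor_collar [([0.563, 0.0867, 0.127], 0.57), ([0.5566, 0.4201, 0.0778], 0.54)]
handle y range [-0.0137  0.0631] zmax 0.0594
scene 416 stub top 0.18213409626775548 [0.5599 0.0826 0.1822]
drift_tip [([0.5639, 0.0928, 0.1156], 0.43)]
drift_grip [([0.5548, 0.0023, 0.0404], 0.59)]
arbor_collar [([0.5619, 0.0919, 0.1251], 0.9), ([0.5571, 0.4227, 0.0753], 0.41)]
handle y range [-0.0211 -0.0176] zmax 0.0416
```

View pics/s8.png

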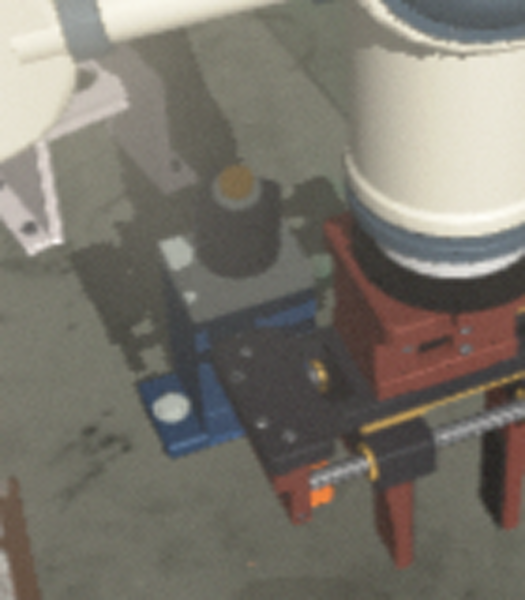

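apply_moves --pt "-35 0 0 0 0 0 40" --pt "-70 0 0 0 0 0 40" --pt "-105 0 0 0 0 0 40" --pt "-130 0 0 0 0 0 40" --pt "-130 0 0 0 0 0 40"

```text
clock: 37.05
eef_pos: [0.5235, -0.3078, 0.1911]
ee_rot: [0.74, 0.673, -0.001, 0.0]
wrist_force: [-0.3, 0.2, 0.5]
width: 0.453
grip_force: 0.0
```

```bash
cat > fin.py <<'E'
from h import *
from scipy.optimize import least_squares
for n in('scene','top'):
    Ws=[]
    for _ in range(3): I,D=cams.get_image(n);Ws.append(world(n,D)[0])
    W=np.vstack(Ws);N=W[(np.hypot(W[:,0]-.561,W[:,1]-.09)<.036)]
    hi=np.percentile(N[:,2],98); t=N[N[:,2]>hi-.003]; print(n,'stub',t.mean(0).round(4),len(t))
    h=N[(N[:,2]>hi-.019)&(N[:,2]<hi-.007)]
    # head-top plane, RANSAC-ish: iterative trimmed
    w=h.copy()
    for _ in range(12):
        A=np.c_[w[:,:2]-[.561,.09],np.ones(len(w))];c=np.linalg.lstsq(A,w[:,2],rcond=None)[0];r=w[:,2]-A@c;k=abs(r)<max(.0012,1.5*np.median(abs(r)));w=w[k]
    print(' plane slope',c.round(4),len(w),'of',len(h))
    for z0 in np.arange(.116,.140,.003):
        P=N[(N[:,2]>=z0)&(N[:,2]<z0+.003)]
        if len(P)>3: print('  z%.3f n%d ymin %.4f ymax %.4f xmin %.4f xmax %.4f'%(z0,len(P),*np.percentile(P[:,1],[3,97]),*np.percentile(P[:,0],[3,97])))
    P=N[(N[:,2]>.1265)&(N[:,2]<.1335)&(N[:,1]<.095)]
    f=least_squares(lambda a:np.hypot(P[:,0]-a[0],P[:,1]-a[1])-.023,[.561,.092],loss='soft_l1',f_scale=.001)
    print(' collar circle',f.x.round(4),len(P),np.median(abs(f.fun)).round(4))
    if n=='scene': save('s9.png',cv2.resize(I[180:340,220:360],(525,600),interpolation=cv2.INTER_CUBIC))
E
python3 fin.py
```

```text
scene stub [0.56   0.083  0.1822] 154
 plane slope [-0.1559 -0.0504  0.1716] 112 of 245
  z0.116 n76 ymin 0.0636 ymax 0.0746 xmin 0.5309 xmax 0.5782
 collar circle [0.561 0.092] 0 nan
top stub [0.5611 0.0876 0.1851] 92
 plane slope [-0.0065  0.0473  0.1715] 139 of 490
  z0.116 n268 ymin 0.0719 ymax 0.1233 xmin 0.5268 xmax 0.5931
  z0.119 n128 ymin 0.0723 ymax 0.1232 xmin 0.5283 xmax 0.5926
  z0.122 n28 ymin 0.0695 ymax 0.1231 xmin 0.5283 xmax 0.5907
  z0.125 n6 ymin 0.0726 ymax 0.1182 xmin 0.5324 xmax 0.5886
  z0.128 n16 ymin 0.0699 ymax 0.1026 xmin 0.5398 xmax 0.5812
  z0.131 n44 ymin 0.0699 ymax 0.1085 xmin 0.5393 xmax 0.5797
  z0.134 n56 ymin 0.0740 ymax 0.1132 xmin 0.5414 xmax 0.5814
  z0.137 n43 ymin 0.0749 ymax 0.1131 xmin 0.5411 xmax 0.5817
  z0.140 n25 ymin 0.0773 ymax 0.1131 xmin 0.5382 xmax 0.5795
 collar circle [0.5635 0.093 ] 38 0.0011
  return _methods._mean(a, axis=axis, dtype=dtype,
  ret = ret.dtype.type(ret / rcount)
```

View pics/s9.png

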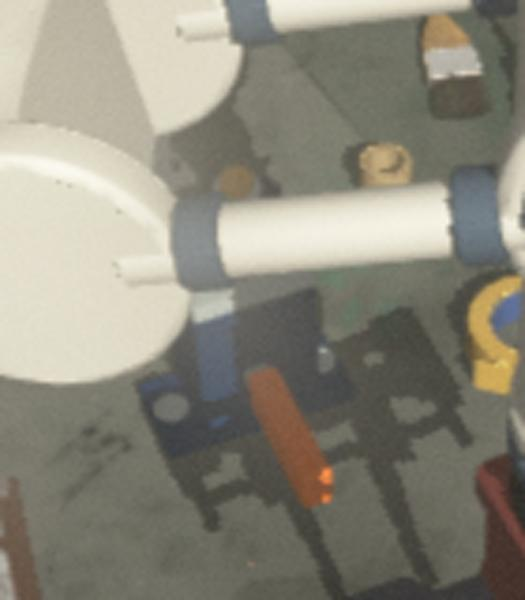

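apply_moves --pt "0 -25 -25 0 0 0 40" --pt "15 -60 -50 0 0 0 40" --pt "45 -90 -65 0 0 0 40" --pt "80 -110 -70 0 0 0 40" --pt "118 -125 -70 0 0 0 40" --pt "156 -140 -70 0 0 0 40" --pt "195 -150 -70 0 0 0 40" --pt "235 -155 -70 0 0 0 40" --pt "275 -160 -70 0 0 0 40" --pt "315 -165 -70 0 0 0 40" --pt "355 -170 -70 0 0 0 40" --pt "393 -185 -70 0 0 0 40" --pt "430 -200 -70 0 0 0 40" --pt "467 -218 -70 0 0 0 40" --pt "503 -238 -70 0 0 0 40" --pt "540 -258 -70 0 0 0 40" --pt "575 -280 -70 0 0 0 40" --pt "610 -300 -70 0 0 0 40" --pt "640 -320 -70 0 0 0 40" --pt "670 -340 -70 0 0 0 40"

```text
clock: 39.02
eef_pos: [0.2441, 0.3958, 0.2622]
ee_rot: [0.738, 0.675, 0.001, 0.0]
wrist_force: [0.8, 0.4, -0.1]
width: 0.458
grip_force: 0.0
```

```bash
python3 fin.py
python3 - <<'E'
from h import *
st()
for n in('scene','top'):
    for k in('drift_tip','drift_grip','arbor_collar','arbor_grip'): print(n,k,[(np.round(c['centre'],4).tolist(),round(c['p'],2)) for c in cams.spot_point(n,k)][:2])
E
```

```text
scene stub [0.56   0.0826 0.1821] 165
 plane slope [0.0167 0.1145 0.1707] 218 of 621
  z0.116 n377 ymin 0.0650 ymax 0.1142 xmin 0.5285 xmax 0.5936
  z0.119 n10 ymin 0.0649 ymax 0.0981 xmin 0.5349 xmax 0.5925
  z0.122 n7 ymin 0.0679 ymax 0.0808 xmin 0.5420 xmax 0.5729
  z0.125 n42 ymin 0.0667 ymax 0.0847 xmin 0.5399 xmax 0.5723
  z0.128 n80 ymin 0.0661 ymax 0.0884 xmin 0.5385 xmax 0.5808
  z0.131 n132 ymin 0.0662 ymax 0.0895 xmin 0.5386 xmax 0.5782
  z0.134 n78 ymin 0.0649 ymax 0.0889 xmin 0.5382 xmax 0.5773
  z0.137 n57 ymin 0.0636 ymax 0.0903 xmin 0.5384 xmax 0.5794
  z0.140 n77 ymin 0.0633 ymax 0.0914 xmin 0.5370 xmax 0.5823
 collar circle [0.5616 0.0903] 207 0.0011
top stub [0.5604 0.0876 0.185 ] 83
 plane slope [0.0179 0.0407 0.1724] 148 of 498
  z0.116 n259 ymin 0.0695 ymax 0.1233 xmin 0.5267 xmax 0.5931
  z0.119 n142 ymin 0.0723 ymax 0.1232 xmin 0.5286 xmax 0.5926
  z0.122 n28 ymin 0.0739 ymax 0.1216 xmin 0.5279 xmax 0.5860
  z0.125 n6 ymin 0.0702 ymax 0.1030 xmin 0.5385 xmax 0.5868
  z0.128 n17 ymin 0.0710 ymax 0.1085 xmin 0.5398 xmax 0.5766
  z0.131 n37 ymin 0.0723 ymax 0.110
[... 331 characters left out ...]
ef_pos': [0.2466, 0.3934, 0.2623], 'ee_rot': [0.7384, 0.6744, 0.0006, 0.0004], 'wrist_force': [0.3173, -0.1014, 0.238], 'torque': [-0.0739, 0.0854, 0.0688], 'width': 0.4564, 'grip_force': 0.0}
scene drift_tip []
scene drift_grip [([0.5559, 0.004, 0.0418], 0.69)]
scene arbor_collar [([0.5569, 0.4223, 0.0765], 0.62), ([0.5658, 0.0902, 0.1243], 0.56)]
scene arbor_grip [([0.5597, 0.0878, 0.1496], 0.63), ([0.5549, 0.4177, 0.1062], 0.6)]
top drift_tip [([0.5659, 0.14, 0.0356], 0.49)]
top drift_grip [([0.5579, 0.0033, 0.0496], 0.64)]
top arbor_collar [([0.5583, 0.4239, 0.0775], 0.88), ([0.5608, 0.0874, 0.1291], 0.55)]
top arbor_grip [([0.5617, 0.0922, 0.1517], 0.8), ([0.558, 0.4208, 0.0992], 0.59)]
```

Arbor is jacked up about 11 mm, tilted about 0.12 rad and about 4 mm off axis. The drift tip is about 44 mm past the axis. Everything is at rest and within limits, so I'm handing in.

```bash
python3 -c "
from workcell import manip
print(manip.sign_off())"
```

```text
the job is handed in; nothing more can be done
None
```

I handed the job in at about 39 s: the arbor was seated fully home and then jacked up about 11 mm by the drift, both let go; no verdict came back, and I viewed 11 pictures against the limit of 10.

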